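Rebuild the sectioned molar on its stand

ROBOT

A 7-joint arm with a two-finger parallel gripper is mounted at the origin on the work surface. World frame = base frame: x ahead of the robot, y to its left, z up, the work surface at z = 0. Lengths are in m, angles in rad, forces in N, time in s.
With the tool pointing down it reaches from about 0.4 to 0.85 m from the base axis. Payload 10.4 kg.
Tool frame: the origin (TCP) lies midway between the tips of the shut fingers; the grasp point (between the pads) lies 19 mm behind it; y points along the fingers, x is the direction in which the jaws open and shut, and the axes are right-handed (so a half turn about y gives the same grasp; the last joint's range is limited). The gripper opens to 87 mm and grips with 3 to 60 N. Pads are 19 mm wide; open, the fingers measure 117 mm over their backs; the gripper's body (75 mm by 190 mm) begins 51 mm behind the grasp point.
Start: joints at [1.175, 0.332, -0.065, 1.46, 0.022, 1.35, -0.088], TCP at [0.228, -0.582, 0.187] pointing down, gripper open.
Joint ranges: [-2.6, 2.6], [-0.5, 2.12], [-1.47, 1.34], [0.16, 2.42], [-1.27, 4.41], [0.06, 2.06], [-2.6, 2.6]. Speed limits (rad/s): [2.22, 2.22, 2.79, 2.79, 3.14, 3.14, 3.14].

INTERFACE

Orientations are given as a unit quaternion [x, y, z, w].
In Python, from bench import * gives the robot as it stands.
- The arm moves only by the tool jog_arm, never from a script. Its argument "commands" is a list of rows, each an object with "translation": the shift along the world's x, y, z in mm, a list of three; "twist": the turn about the world's z in rad. A call has 1 to 20 rows; each row shifts and turns the commanded pose from where the row before left it; what a row does not reach is not made up. A row lasts 1/10 s, in which the tool goes at most 50 mm and 8.59 degrees, less where a joint would pass 70% of its speed; a pose out of reach is approached as far as the arm can. A call is refused whole if a number of a shift passes 50 or a number of a turn 0.15, either way. A call with a gripper value outside its range is refused whole. "grip" is the closure, from 0 (fully open) to 1 (shut), set as the call begins (left out, the last holds). The fingers move at their own pace and stop on an object; "grip_force" is the grip in N (left out, the last holds). Time passes only in rows, so rows that do not move let the fingers close. It gives the time, the measured TCP pose, the force and the opening at its end, in the units of the state.
- read_state(): the state, without advancing time (a new reading comes with each control period).
- camera(name): name is "scene" or "top" or "wrist"; returns a dict with "img" (400x640x3 uint8, red, green, blue), "fx", "fy", "cx", "cy" (pixels), "cam_to_world" (4x4, takes a point from camera to world coordinates). Camera axes: x right, y down, z forward; pixel columns grow to the right and rows downward; lengths in m; the calibration is good to about 2 mm. A picture is of the moment at which its call begins. There is no depth.
- close_job(): hands the job in, once; it reports no verdict.
The state is a dict: "time": time; "joint_positions": joint angles; "joint_vel": joint speeds; "joint_torque": joint torques, N m; "ee_pos": TCP position; "eef_rot": TCP orientation; "ft_force": force on the tool from outside, world axes, zero at the start; "torque": the same for the moment, N m; "width": finger opening in m.
Only numpy, scipy, OpenCV 4.12 (cv2) and the standard library are available. Lean on these libraries where they do the work, as an engineer would, in place of code of your own. Each camera call takes 0.05 s, during which the arm holds its last target.

TASK

Put the sectioned molar model back together on its stand, ready for the next class: the root section first, one root in each socket and fully down, then the neck section, the crown slice and last the cusp cap, each lying flat and centred on the one below with the long sides in line. Leave the other specimens where they lie.

Things in the scene. Friction and masses are not known exactly. Their poses are not given: they have to be found in the camera images.
- root_section: Lowest part of a large ivory plastic molar, 46 mm high: oval trunk (z 28 to 46, 44 mm in x, 36 mm in y, straight sides, flat tan top with two small dark-red canals) on two roots, standing on the root tips. Roots side by side along x, centres 13 mm from the middle; tips 10 mm in x, 21 mm in y up to z 12, above that 14 x 27 mm. 70 g. Origin: centre of the underside, z up. 
- neck_section: Second part: the smallest oval slab, 44 mm along x, 36 mm along y (1 mm more at the upper edge), 20 mm high, straight sides, flat; top face tan with a narrow dumb-bell of dark red. Lies right way up. 50 g. Origin: centre of the underside, z up. 
- crown_slice: Third part: a larger oval slab, 58 mm along x, 50 mm along y, 24 mm high; flat tan top with a wide four-horned dark-red patch; sides straight above z 10, drawn in below that to a flat underside 49 x 41 mm. Lies right way up. 80 g. Origin: centre of the underside, z up. 
- cusp_cap: Top part: the chewing surface, 58 mm along x, 50 mm along y, 28 mm high to its four rounded cusps; sides straight up to z 14, drawn in above; flat underside; all ivory, no red. Lies cusps up. 80 g. Origin: centre of the underside, z up. 
- stand: The molar's stand: pale wooden block 84 mm along x, 64 mm along y, 16 mm high, fixed to the table. In its top two rectangular sockets side by side along x, centres 13 mm from the middle, each 19 mm in x, 32 mm in y, 10 mm deep (floor at z 6). Takes the roots either way round. Origin: centre of the underside, z up. 
- half_tooth: Bystander: a smaller single-rooted tooth cut lengthwise, lying cut face up, 70 mm along x (root to +x), 35 mm wide, 14 mm high. Leave it. Origin: centre of the underside, z up. 
- tongue_bone: Bystander: grey polymer U-shaped tongue bone, 55 x 68 mm, up to 20 mm high, open to +x. Leave it. Origin: centre of the underside, z up. 
- dish: Bystander: green glass specimen dish, 68 mm across, 20 mm high. Leave it. Origin: centre of the underside, z up. 
- gum_arch: Bystander: pink plastic horseshoe gum arch without teeth, about 60 x 65 mm, 15 mm high, open to +x. Leave it. Origin: centre of the underside, z up. 
- jaw_model: Bystander: white ceramic lower jaw with teeth, about 80 x 70 mm, 62 mm high at the rear, standing behind the rest. Leave it. Origin: centre of the underside, z up. 

How it is judged:
By the outcome, as a careful person would: the job done as asked, in the order asked, and still so for the second after the job is handed in, with the robot touching nothing.
It also fails if it takes over 106 s, if anything falls off the work surface, if the arm or the gripper's body presses on something with over 40 N, if the wrist force passes 120 N, or if a joint passes its speed limit or range.

## Working session

There is one attempt and no reset: what is moved stays moved. The work goes in short steps, Python scripts to look and compute and a tool call to move; the robot and the scene stay as the last step left them, time stands still between calls to the robot, and variables do not carry over. Pictures are saved under pics/ and viewed, and the job is handed in when it is done.

Besides the shell and the picture viewer there is one more tool, called after "Emit:" by a JSON object that holds its "op" and its "data", one argument or row to a line. jog_arm: Moves the arm, as the interface text tells. Its arguments: {"type":"object","properties":{"commands":{"type":"array"},"grip":{"type":"number"},"grip_force":{"type":"number"}},"required":["commands"]}

```bash
mkdir -p pics; ls; python3 - <<'E'
from bench import *
import cv2,numpy as np,pickle
s=read_state();print({k:np.round(v,3) for k,v in s.items()})
for n in ["scene","top","wrist"]:
    c=camera(n);cv2.imwrite(f"pics/{n}0.png",c["img"][:,:,::-1]);pickle.dump(c,open(f"pics/{n}0.pkl","wb"))
    print(n,c["fx"],c["fy"],c["cx"],c["cy"],np.round(c["cam_to_world"],3).tolist())
E
```

```text
pics
{'time': np.float64(0.0), 'joint_positions': array([ 1.175,  0.333, -0.065,  1.461,  0.022,  1.35 , -0.089]), 'joint_vel': array([ 0.001, -0.   ,  0.001, -0.   ,  0.   ,  0.001, -0.   ]), 'joint_torque': array([-0.0000e+00, -6.2325e+01,  2.5000e-02, -3.8989e+01, -6.1000e-02,
        4.0000e-02,  0.0000e+00]), 'ee_pos': array([ 0.227, -0.582,  0.186]), 'eef_rot': array([-0.584,  0.399, -0.398,  0.584]), 'ft_force': array([-0.325,  0.326, -0.651]), 'torque': array([ 0.058,  0.047, -0.041]), 'width': np.float64(0.087)}
scene 497.35096123541143 497.35096123541143 317.6669971220349 194.33586453540602 [[0.884, 0.275, -0.377, 1.022], [0.467, -0.52, 0.715, -0.746], [0.001, -0.809, -0.588, 0.643], [0.0, 0.0, 0.0, 1.0]]
top 502.7168723205487 502.7168723205487 314.51405636760705 206.36303929252526 [[-0.012, -0.998, 0.058, 0.55], [-0.999, 0.014, 0.037, -0.022], [-0.037, -0.057, -0.998, 1.042], [0.0, 0.0, 0.0, 1.0]]
wrist 302.8975451221752 302.8975451221752 325.1479909167701 199.8023824359281 [[0.364, -0.898, -0.247, 0.295], [-0.931, -0.352, -0.096, -0.556], [-0.001, 0.265, -0.964, 0.385], [0.0, 0.0, 0.0, 1.0]]
```

View pics/scene0.png

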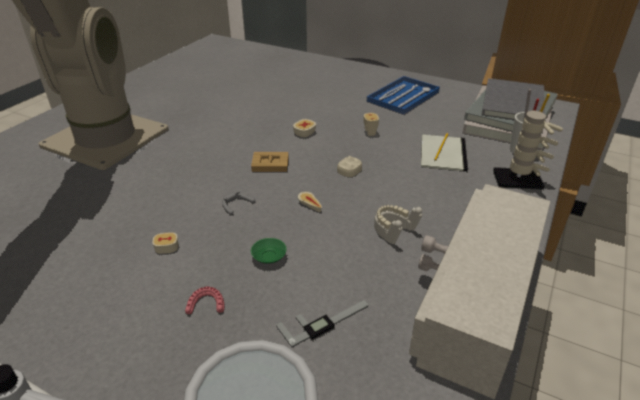

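View pics/top0.png

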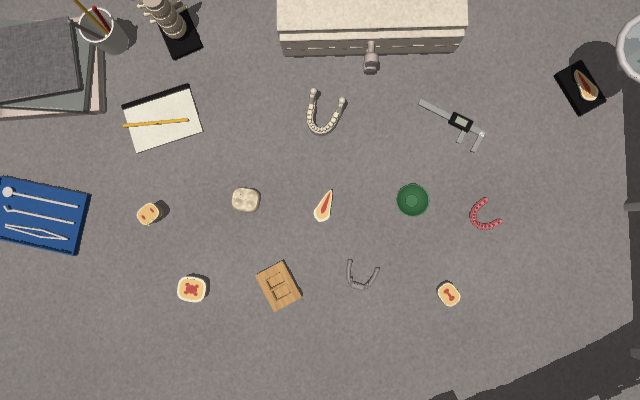

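View pics/wrist0.png

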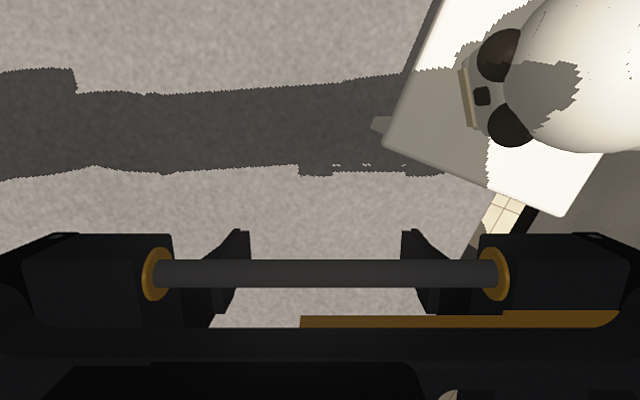

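The top view shows the root at (148,213), crown slice (192,289), cap (245,199), stand (279,286) and neck (449,294). I'll segment these for rough poses.

```bash
cat > h.py <<'E'
from bench import *
import cv2,numpy as np,pickle
from scipy.spatial.transform import Rotation as R
def px2w(c,u,v,z):
    T=np.array(c["cam_to_world"]);d=T[:3,:3]@np.array([(u-c["cx"])/c["fx"],(v-c["cy"])/c["fy"],1.]);o=T[:3,3]
    return o+d*(z-o[2])/d[2]
def w2px(c,p):
    T=np.array(c["cam_to_world"]);q=T[:3,:3].T@(np.asarray(p,float)-T[:3,3]);return np.array([c["fx"]*q[0]/q[2]+c["cx"],c["fy"]*q[1]/q[2]+c["cy"]])
def snap(n,tag):
    c=camera(n);cv2.imwrite(f"pics/{n}{tag}.png",c["img"][:,:,::-1]);pickle.dump(c,open(f"pics/{n}{tag}.pkl","wb"));return c
def st():
    s=read_state();r=R.from_quat(s["eef_rot"]).as_matrix()
    print("t",round(float(s["time"]),2),"tcp",np.round(s["ee_pos"],4),"jawyaw",round(float(np.degrees(np.arctan2(r[1,0],r[0,0]))),2),"appr",np.round(r[:,1],3),"F",np.round(s["ft_force"],1),"w",round(float(s["width"]),4),"q",np.round(s["joint_positions"],2));return s,r
E
python3 - <<'E'
from h import *
st()
c=pickle.load(open("pics/top0.pkl","rb"));im=c["img"][:,:,::-1].copy()
h=cv2.cvtColor(im,cv2.COLOR_BGR2HSV)
for n,(u,v),z in [("root",(148,213),.046),("crown",(192,289),.024),("cap",(245,199),.014),("stand",(279,286),.016),("neck",(449,294),.020)]:
    r=28;sub=h[v-r:v+r,u-r:u+r]
    m=((sub[:,:,1]>60)|(sub[:,:,2]>165)).astype(np.uint8)
    if n=="root":pass
    k,l,stt,ce=cv2.connectedComponentsWithStats(m);i=1+np.argmax(stt[1:,4]);mm=(l==i).astype(np.uint8)
    cn=max(cv2.findContours(mm,0,cv2.CHAIN_APPROX_NONE)[0],key=cv2.contourArea)[:,0]+[u-r,v-r]
    w=np.array([px2w(c,*p,z)[:2] for p in cn])*1000
    rc=cv2.minAreaRect(w.astype(np.float32));el=cv2.fitEllipse(w.astype(np.float32))
    print(n,np.round(rc[0],1),np.round(rc[1],1),round(rc[2],1),"ell",np.round(el[0],1),np.round(el[1],1),round(el[2],1))
big=np.vstack([np.hstack([cv2.resize(im[v-40:v+40,u-40:u+40],(260,260),interpolation=cv2.INTER_CUBIC) for u,v in p]) for p in [[(148,213),(192,289),(245,199)],[(279,286),(449,294),(370,275)]]])
cv2.imwrite("pics/crops.png",big)
E
```

```text
t 0.15 tcp [ 0.2275 -0.5818  0.1866] jawyaw -68.64 appr [-0.     0.001 -1.   ] F [-0.8  0.3  0. ] w 0.0869 q [ 1.18  0.33 -0.06  1.46  0.02  1.35 -0.09]
root [599.1 348.1] [39.2 49.4] 40.6 ell [598.2 347.5] [40.1 52.5] 21.0
crown [444.9 268.3] [58.8 49.7] 78.5 ell [444.7 268.1] [51.5 61.1] 169.1
cap [626.5 160.3] [53.3 45.8] 80.4 ell [626.8 160.4] [46.8 55.2] 170.0
stand [449.2  91.4] [85.6 66.8] 27.9 ell [449.1  91.4] [ 75.7 100.5] 117.6
neck [ 430.  -250.7] [45.5 37.2] 35.8 ell [ 429.8 -250.8] [38.5 47.1] 126.6
```

View pics/crops.png

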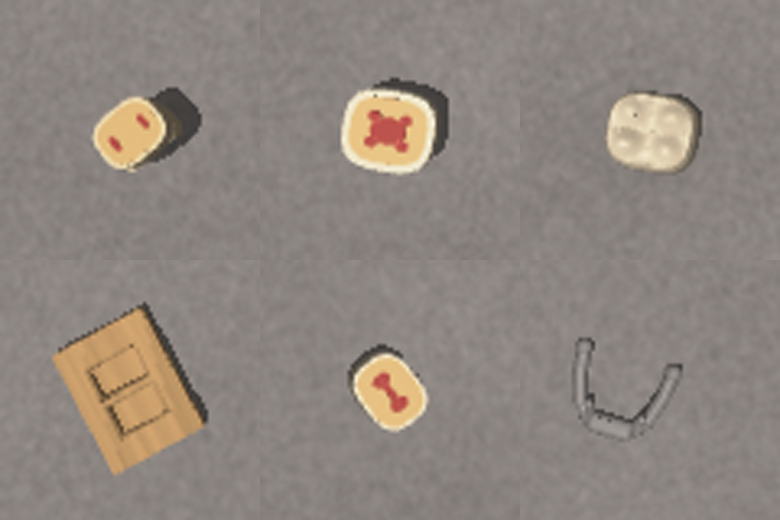

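```bash
python3 - <<'E'
from h import *
c=pickle.load(open("pics/wrist0.pkl","rb"));s,r=st()
T=np.array(c["cam_to_world"]);print("cam in tool",np.round(r.T@(T[:3,3]-s["ee_pos"]),4)); print(np.round(r.T@T[:3,:3],3))
out=-r[:,2] if (-r[:,2])@(T[:3,3]-s["ee_pos"])>0 else r[:,2]
print("out",out)
for z in(.187,.1,.046,.02,0):
  for d in(0,.04,.08): print(z,d,w2px(c,np.array([*(s["ee_pos"]+d*out)[:2],z])))
E
```

```text
t 0.15 tcp [ 0.2275 -0.5818  0.1866] jawyaw -68.64 appr [-0.     0.001 -1.   ] F [-0.8  0.3  0. ] w 0.0869 q [ 1.18  0.33 -0.06  1.46  0.02  1.35 -0.09]
cam in tool [-1.000e-04 -1.986e-01  7.220e-02]
[[ 1.     0.     0.   ]
 [-0.    -0.265  0.964]
 [ 0.    -0.964 -0.265]]
out [ 9.31296664e-01  3.64261610e-01 -5.71933056e-05]
0.187 0 [325.24325722 224.3934358 ]
0.187 0.04 [325.25676972 167.19543757]
0.187 0.08 [325.27179667 103.58680307]
0.1 0 [325.31065329 193.64994244]
0.1 0.04 [325.32268696 152.22336537]
0.1 0.08 [325.33565489 107.58058514]
0.046 0 [325.33605954 182.06058561]
0.046 0.04 [325.34702855 146.6945538 ]
0.046 0.08 [325.35871274 109.02265538]
0.02 0 [325.34575092 177.63975024]
0.02 0.04 [325.35624228 144.6017986 ]
0.02 0.08 [325.3673687  109.56401119]
0 0 [325.35235929 174.62526868]
0 0.04 [325.3625025  143.17988717]
0 0.08 [325.37322765 109.93043821]
```

Emit:
{"op": "jog_arm", "data": {
  "commands": [
    {"translation":[21,37,0],"twist":0.08},
    {"translation":[21,37,0],"twist":0.08},
    {"translation":[21,37,0],"twist":0.08},
    {"translation":[21,37,0],"twist":0.08},
    {"translation":[21,37,0],"twist":0.08},
    {"translation":[21,37,0],"twist":0.08},
    {"translation":[21,37,0],"twist":0.08},
    {"translation":[21,37,0],"twist":0.08},
    {"translation":[21,37,0],"twist":0.08},
    {"translation":[21,37,0],"twist":0.08},
    {"translation":[21,37,0],"twist":0.08},
    {"translation":[21,37,0],"twist":0.08},
    {"translation":[20,38,0],"twist":0.08}
  ],
  "grip": 0
}}

```text
time: 1.45
ee_pos: [0.5002, -0.0986, 0.1873]
eef_rot: [0.705, -0.055, 0.055, -0.705]
ft_force: [0.0, -0.9, 0.6]
width: 0.087
```

Emit:
{"op": "jog_arm", "data": {
  "commands": [
    {"translation":[9,41,-4],"twist":0.08},
    {"translation":[9,41,-4],"twist":0.08},
    {"translation":[9,41,-4],"twist":0.08},
    {"translation":[9,41,-4],"twist":0.08},
    {"translation":[9,41,-4],"twist":0.08},
    {"translation":[9,41,-4],"twist":0.08},
    {"translation":[9,41,-4],"twist":0.08},
    {"translation":[9,41,-4],"twist":0.08},
    {"translation":[9,41,-4],"twist":0.08},
    {"translation":[9,41,-4],"twist":0.08},
    {"translation":[8,38,-4],"twist":0.07},
    {"translation":[0,0,0],"twist":0},
    {"translation":[0,0,0],"twist":0}
  ]
}}

```text
time: 2.75
ee_pos: [0.597, 0.3488, 0.1423]
eef_rot: [-0.662, -0.246, 0.247, 0.663]
ft_force: [1.5, -0.3, 0.2]
width: 0.0871
```

```bash
python3 - <<'E'
from h import *
st();snap("wrist","1")
E
```

```text
t 2.75 tcp [0.597  0.3488 0.1423] jawyaw 40.87 appr [-0.002 -0.    -1.   ] F [ 1.5 -0.3  0.2] w 0.0871 q [-0.08  0.63 -0.81  1.28  0.45  1.41 -0.14]
```

View pics/wrist1.png

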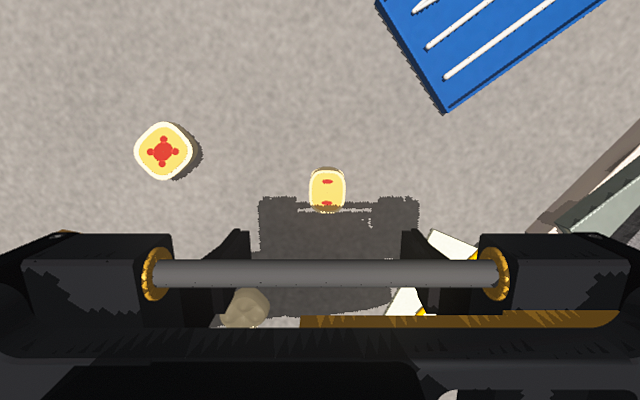

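Wrist view: root below the tool, canals at about (327,182) and (327,203), long axis upright in the image, so the yaw already matches.

```bash
python3 - <<'E'
from h import *
c=pickle.load(open("pics/wrist1.pkl","rb"));im=c["img"][:,:,::-1]
s,r=st()
h=cv2.cvtColor(im.copy(),cv2.COLOR_BGR2HSV)[160:225,295:360]
m=((h[:,:,0]<12)|(h[:,:,0]>170))&(h[:,:,1]>140)
k,l,S,C=cv2.connectedComponentsWithStats(m.astype(np.uint8))
P=[]
for i in range(1,k):
    if S[i,4]>5:
        w=px2w(c,C[i][0]+295,C[i][1]+160,.046);P.append(w);print(C[i]+[295,160],S[i,4],np.round(w,4))
P=np.array(P); print(P.mean(0), np.degrees(np.arctan2(*(P[-1]-P[0])[1::-1])))
cv2.imwrite("pics/c1.png",cv2.resize(im[140:240,270:390],None,fx=5,fy=5,interpolation=cv2.INTER_NEAREST))
E
```

```text
t 2.8 tcp [0.5977 0.3474 0.1428] jawyaw 40.76 appr [-0.001 -0.001 -1.   ] F [ 0.4  0.1 -0.1] w 0.0869 q [-0.07  0.63 -0.81  1.29  0.45  1.41 -0.14]
[326.97058824 181.29411765] 34 [0.5912 0.3578 0.046 ]
[326.54285714 202.57142857] 35 [0.6053 0.3409 0.046 ]
[0.59825375 0.34937071 0.046     ] -50.153060988935415
```

View pics/c1.png

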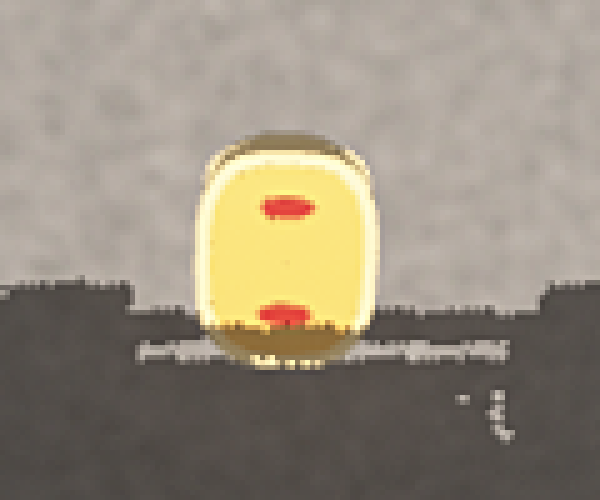

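Emit:
{"op": "jog_arm", "data": {
  "commands": [
    {"translation":[1,1,-29]},
    {"translation":[0,0,-29]},
    {"translation":[0,0,-29]},
    {"translation":[0,0,-29]},
    {"translation":[0,0,0]},
    {"translation":[0,0,0]}
  ]
}}

```text
invalid input at $.commands[0]: expected keys translation, twist
```

Emit:
{"op": "jog_arm", "data": {
  "commands": [
    {"translation":[0,0,0]},
    {"translation":[0,0,0]},
    {"translation":[0,0,0]},
    {"translation":[0,0,0]},
    {"translation":[0,0,0]},
    {"translation":[0,0,0]},
    {"translation":[0,0,0]},
    {"translation":[0,0,0]}
  ],
  "grip": 1,
  "grip_force": 15
}}

```text
invalid input at $.commands[0]: expected keys translation, twist
```

```bash
python3 - <<'E'
from h import *
st();snap("wrist","2")
E
```

```text
t 2.8 tcp [0.5977 0.3474 0.1428] jawyaw 40.76 appr [-0.001 -0.001 -1.   ] F [ 0.4  0.1 -0.1] w 0.0869 q [-0.07  0.63 -0.81  1.29  0.45  1.41 -0.14]
```

View pics/wrist2.png

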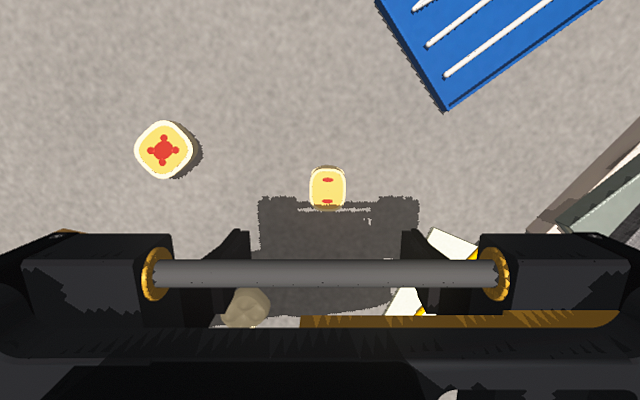

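The picture is unchanged because the move was refused: every row needs a twist.

Emit:
{"op": "jog_arm", "data": {
  "commands": [
    {"translation":[1,1,-29],"twist":0},
    {"translation":[0,0,-29],"twist":0},
    {"translation":[0,0,-29],"twist":0},
    {"translation":[0,0,-29],"twist":0},
    {"translation":[0,0,0],"twist":0},
    {"translation":[0,0,0],"twist":0}
  ]
}}

```text
time: 3.45
ee_pos: [0.5993, 0.3478, 0.0282]
eef_rot: [0.663, 0.246, -0.246, -0.663]
ft_force: [0.7, 0.9, 1.0]
width: 0.0866
```

Emit:
{"op": "jog_arm", "data": {
  "commands": [
    {"translation":[0,0,0],"twist":0},
    {"translation":[0,0,0],"twist":0},
    {"translation":[0,0,0],"twist":0},
    {"translation":[0,0,0],"twist":0},
    {"translation":[0,0,0],"twist":0},
    {"translation":[0,0,0],"twist":0},
    {"translation":[0,0,0],"twist":0},
    {"translation":[0,0,0],"twist":0}
  ],
  "grip": 1,
  "grip_force": 15
}}

```text
time: 4.25
ee_pos: [0.5986, 0.3489, 0.0272]
eef_rot: [-0.663, -0.246, 0.246, 0.663]
ft_force: [-0.5, -0.3, 0.2]
width: 0.031
```

```bash
python3 - <<'E'
from h import *
st();snap("wrist","3")
E
```

```text
t 4.25 tcp [0.5986 0.3489 0.0272] jawyaw 40.79 appr [-0.  0. -1.] F [-0.5 -0.3  0.2] w 0.031 q [-0.09  0.73 -0.77  1.4   0.51  1.22 -0.19]
```

View pics/wrist3.png

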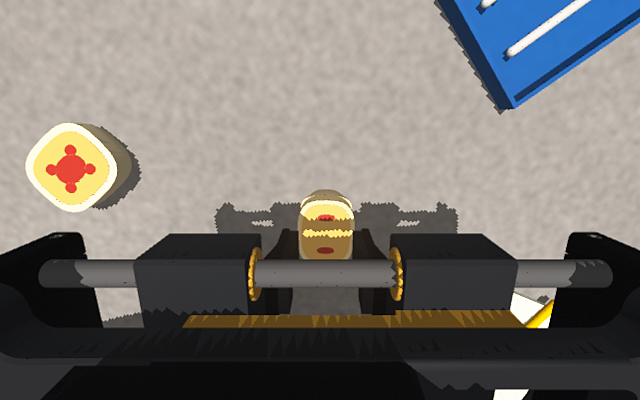

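Emit:
{"op": "jog_arm", "data": {
  "commands": [
    {"translation":[0,0,0],"twist":0},
    {"translation":[0,0,0],"twist":0},
    {"translation":[0,0,0],"twist":0}
  ]
}}

```text
time: 4.6
ee_pos: [0.5987, 0.3489, 0.0273]
eef_rot: [-0.663, -0.246, 0.246, 0.663]
ft_force: [0.7, -1.0, 0.4]
width: 0.0045
```

```bash
python3 - <<'E'
from h import *
st();c=snap("wrist","4")
cv2.imwrite("pics/c4.png",cv2.resize(c["img"][160:300,240:420,::-1],None,fx=4,fy=4,interpolation=cv2.INTER_CUBIC))
E
```

```text
t 4.6 tcp [0.5987 0.3489 0.0273] jawyaw 40.8 appr [ 0.  0. -1.] F [ 0.7 -1.   0.4] w 0.0045 q [-0.09  0.73 -0.77  1.4   0.51  1.22 -0.19]
```

View pics/c4.png

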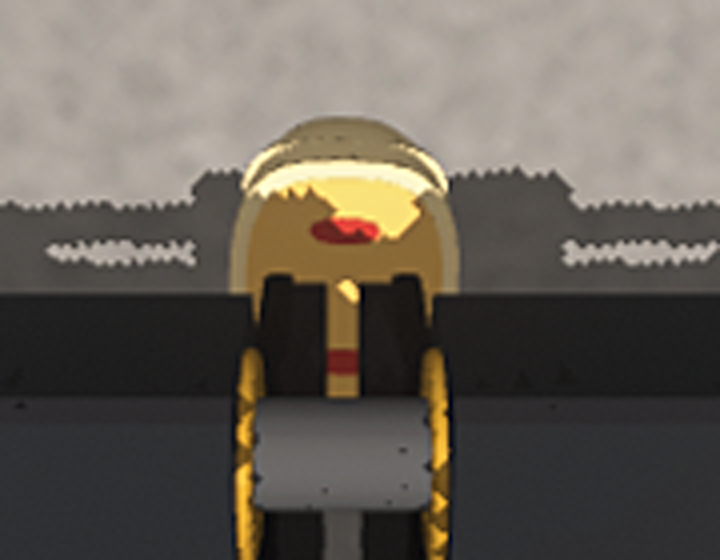

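```bash
python3 - <<'E'
from h import *
s,r=st();c=pickle.load(open("pics/wrist4.pkl","rb"))
out=r[:,2]
for z in(.027,.046,.055,.065,.08):
  print(z,[np.round(w2px(c,np.array([*(s["ee_pos"]+d*out)[:2],z])),1) for d in(-.013,0,.0095,.013,.022)])
snap("scene","4");c=camera("scene");p=w2px(c,[.598,.349,.03]).astype(int);print(p)
cv2.imwrite("pics/s4.png",cv2.resize(c["img"][p[1]-45:p[1]+30,p[0]-50:p[0]+50,::-1],None,fx=7,fy=7,interpolation=cv2.INTER_CUBIC))
E
```

```text
t 4.65 tcp [0.5987 0.3489 0.0273] jawyaw 40.8 appr [ 0.  0. -1.] F [-1.   0.5 -0.7] w 0.003 q [-0.09  0.73 -0.77  1.4   0.51  1.22 -0.19]
0.027 [array([325.4, 241.7]), array([325.4, 224.4]), array([325.4, 211.4]), array([325.4, 206.5]), array([325.4, 193.8])]
0.046 [array([325.4, 253.4]), array([325.4, 234.6]), array([325.4, 220.5]), array([325.4, 215.2]), array([325.4, 201.4])]
0.055 [array([325.4, 259.7]), array([325.4, 240.2]), array([325.4, 225.5]), array([325.4, 220. ]), array([325.4, 205.5])]
0.065 [array([325.4, 267.5]), array([325.4, 247.1]), array([325.4, 231.6]), array([325.4, 225.8]), array([325.4, 210.6])]
0.08 [array([325.4, 280.8]), array([325.4, 258.9]), array([325.4, 242.2]), array([325.4, 235.9]), array([325.4, 219.4])]
[369 121]
```

View pics/s4.png

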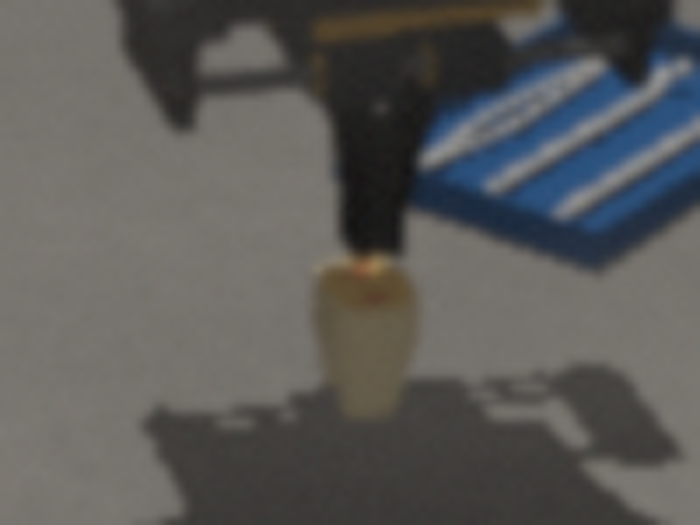

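```bash
python3 - <<'E'
from h import *
s,r=st();c=pickle.load(open("pics/scene4.pkl","rb"))
for z in(.0,.027,.046,.055,.065,.08):
  print(z,np.round((w2px(c,[.5987,.3489,z])-[369-50,121-45])*7))
print("ends top", [np.round((w2px(c,np.array([.5984,.3491,.046])+d*np.array([-.65,.76,0]))-[319,76])*7) for d in (-.022,.022)])
E
```

```text
t 4.75 tcp [0.5987 0.3489 0.0273] jawyaw 40.79 appr [ 0.  0. -1.] F [ 0.6  0.3 -0.1] w 0.0011 q [-0.09  0.73 -0.77  1.4   0.51  1.22 -0.19]
0.0 [351. 392.]
0.027 [355. 328.]
0.046 [359. 283.]
0.055 [360. 261.]
0.065 [362. 236.]
0.08 [364. 199.]
ends top [array([376., 309.]), array([340., 256.])]
```

The closed fingertips sit just above the root (tips at about z 58 mm) while the TCP reads z 27. So the real tips are about 31 mm above the reported TCP. I'll reopen and go down 30 mm.

Emit:
{"op": "jog_arm", "data": {
  "commands": [
    {"translation":[0,0,5],"twist":0},
    {"translation":[0,0,0],"twist":0},
    {"translation":[0,0,0],"twist":0},
    {"translation":[0,0,0],"twist":0},
    {"translation":[0,0,0],"twist":0},
    {"translation":[0,0,0],"twist":0},
    {"translation":[0,0,0],"twist":0},
    {"translation":[0,0,0],"twist":0},
    {"translation":[0,0,0],"twist":0},
    {"translation":[0,0,0],"twist":0},
    {"translation":[0,0,0],"twist":0}
  ],
  "grip": 0
}}

```text
time: 5.85
ee_pos: [0.5987, 0.3489, 0.0323]
eef_rot: [-0.663, -0.246, 0.246, 0.663]
ft_force: [0.4, 0.1, 0.4]
width: 0.0804
```

```bash
python3 - <<'E'
from h import *
st();snap("wrist","5");c=snap("scene","5")
p=[369,121]
cv2.imwrite("pics/s5.png",cv2.resize(c["img"][p[1]-45:p[1]+30,p[0]-50:p[0]+50,::-1],None,fx=7,fy=7,interpolation=cv2.INTER_CUBIC))
E
```

```text
t 5.85 tcp [0.5987 0.3489 0.0323] jawyaw 40.8 appr [ 0.  0. -1.] F [0.4 0.1 0.4] w 0.0804 q [-0.08  0.72 -0.77  1.39  0.51  1.23 -0.19]
```

View pics/s5.png

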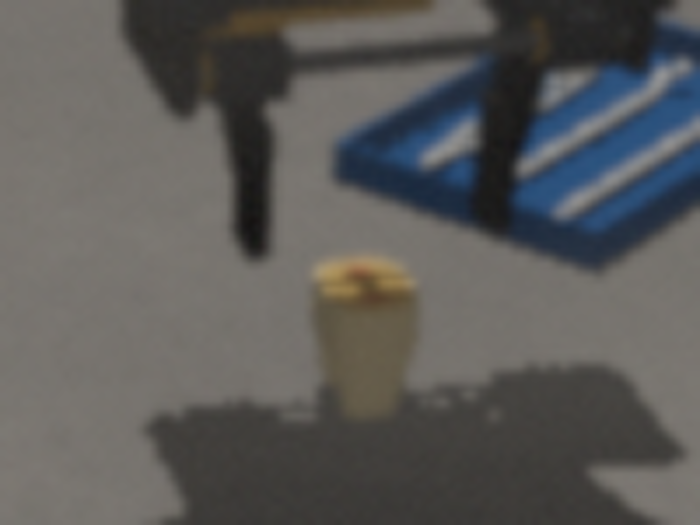

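View pics/wrist5.png

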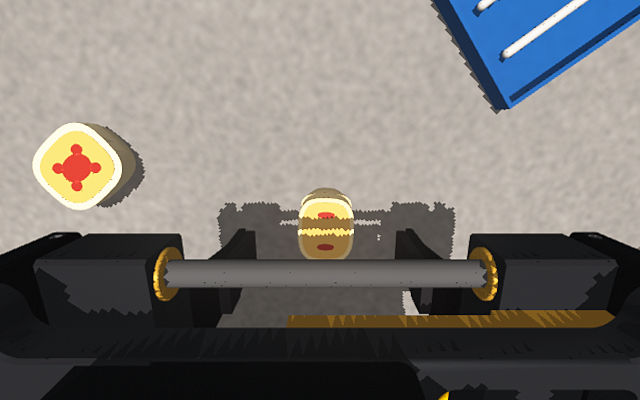

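Emit:
{"op": "jog_arm", "data": {
  "commands": [
    {"translation":[0,0,-12],"twist":0},
    {"translation":[0,0,-12],"twist":0},
    {"translation":[0,0,-12],"twist":0},
    {"translation":[0,0,0],"twist":0},
    {"translation":[0,0,0],"twist":0}
  ],
  "grip": 0.2
}}

```text
time: 6.45
ee_pos: [0.5983, 0.3488, -0.0044]
eef_rot: [-0.663, -0.246, 0.247, 0.663]
ft_force: [0.2, -0.8, 0.4]
width: 0.0698
```

Emit:
{"op": "jog_arm", "data": {
  "commands": [
    {"translation":[0,0,0],"twist":0},
    {"translation":[0,0,0],"twist":0},
    {"translation":[0,0,0],"twist":0},
    {"translation":[0,0,0],"twist":0},
    {"translation":[0,0,0],"twist":0},
    {"translation":[0,0,0],"twist":0},
    {"translation":[0,0,0],"twist":0},
    {"translation":[0,0,0],"twist":0},
    {"translation":[0,0,0],"twist":0}
  ],
  "grip": 1,
  "grip_force": 15
}}

```text
time: 7.35
ee_pos: [0.5987, 0.3489, -0.0036]
eef_rot: [-0.663, -0.247, 0.246, 0.663]
ft_force: [-0.4, -0.5, 1.9]
width: 0.0356
```

```bash
python3 - <<'E'
from h import *
st();snap("wrist","6");c=snap("scene","6")
p=[369,121]
a=cv2.resize(c["img"][p[1]-45:p[1]+30,p[0]-50:p[0]+50,::-1],None,fx=6,fy=6,interpolation=cv2.INTER_CUBIC)
cv2.imwrite("pics/s6.png",a)
E
```

```text
t 7.35 tcp [ 0.5987  0.3489 -0.0036] jawyaw 40.79 appr [ 0.  0. -1.] F [-0.4 -0.5  1.9] w 0.0356 q [-0.09  0.76 -0.75  1.42  0.54  1.17 -0.2 ]
```

View pics/s6.png

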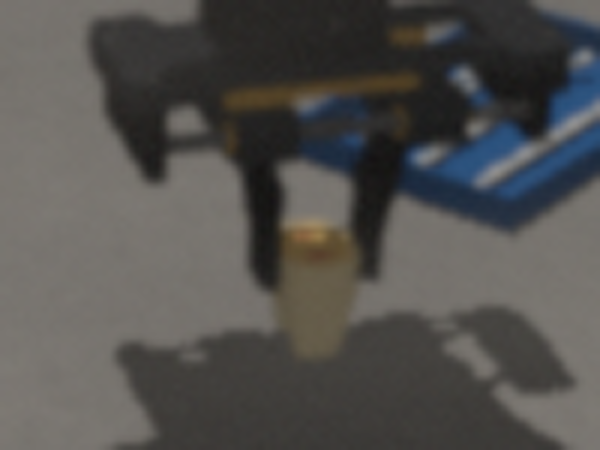

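View pics/wrist6.png

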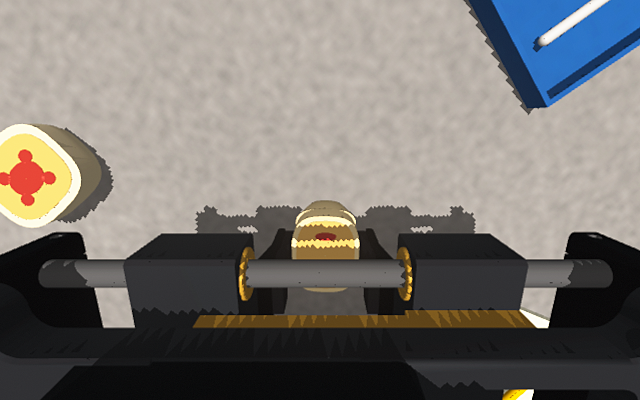

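Emit:
{"op": "jog_arm", "data": {
  "commands": [
    {"translation":[0,0,15],"twist":0},
    {"translation":[0,0,25],"twist":0},
    {"translation":[0,0,30],"twist":0},
    {"translation":[0,0,30],"twist":0},
    {"translation":[-7,-21,0],"twist":0.13},
    {"translation":[-7,-22,0],"twist":0.13},
    {"translation":[-7,-21,0],"twist":0.13},
    {"translation":[-7,-22,0],"twist":0.13},
    {"translation":[-7,-21,0],"twist":0.13},
    {"translation":[-7,-22,0],"twist":0.14},
    {"translation":[-7,-21,0],"twist":0.14},
    {"translation":[-7,-22,0],"twist":0.14},
    {"translation":[-7,-21,0],"twist":0.14},
    {"translation":[-6,-22,0],"twist":0.136},
    {"translation":[0,0,0],"twist":0},
    {"translation":[0,0,0],"twist":0}
  ]
}}

```text
time: 9.05
ee_pos: [0.5299, 0.1336, 0.097]
eef_rot: [0.366, 0.605, -0.605, -0.365]
ft_force: [-0.3, -0.1, -0.7]
width: 0.0357
```

```bash
python3 - <<'E'
from h import *
st();snap("wrist","7")
E
```

```text
t 9.05 tcp [0.5299 0.1336 0.097 ] jawyaw 117.73 appr [ 0.001 -0.    -1.   ] F [-0.3 -0.1 -0.7] w 0.0357 q [ 0.61  0.48 -1.17  1.74  0.47  1.24  1.38]
```

View pics/wrist7.png

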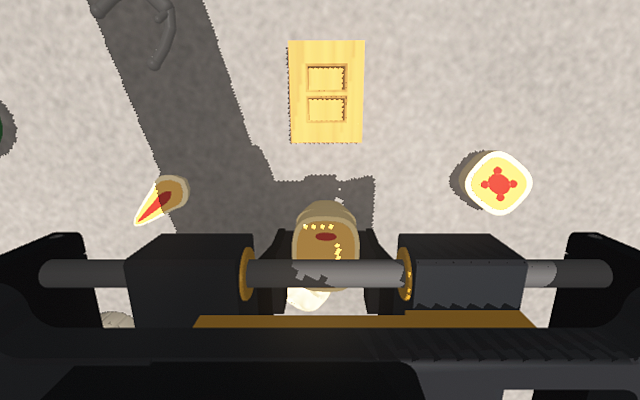

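The wrist view shows the held root at (326,240) and the stand with corners near (289,40), (365,41), (362,143) and (289,141), with clear sockets. The stand looks well aligned with the tool.

```bash
python3 - <<'E'
from h import *
c=pickle.load(open("pics/wrist7.pkl","rb"));im=c["img"][:,:,::-1]
h=cv2.cvtColor(im.copy(),cv2.COLOR_BGR2HSV)
m=np.zeros((400,640),np.uint8);m[30:155,275:385]=((h[30:155,275:385,1]>70)&(h[30:155,275:385,2]>90))
m=cv2.morphologyEx(m,cv2.MORPH_CLOSE,np.ones((7,7)))
cn=max(cv2.findContours(m,0,cv2.CHAIN_APPROX_NONE)[0],key=cv2.contourArea)[:,0]
w=np.array([px2w(c,*p,.016)[:2] for p in cn])*1000
rc=cv2.minAreaRect(w.astype(np.float32));print(rc)
ap=cv2.approxPolyDP(cn.reshape(-1,1,2),6,True)[:,0];print(ap.tolist())
# sockets: rim lines - print center of inner hand-picked corners
for q in [[(307,63),(347,63),(347,92),(307,92)],[(307,96),(347,96),(347,124),(307,124)]]:
    print(np.round(np.mean([px2w(c,*p,.016) for p in q],0)*1000,1), np.round([px2w(c,*p,.016)[:2]*1000 for p in q],0).tolist())
cv2.imwrite("pics/c7.png",cv2.resize(im[25:160,265:395],None,fx=4.4,fy=4.4,interpolation=cv2.INTER_NEAREST))
E
```

```text
((448.41265869140625, 91.27609252929688), (84.96026611328125, 65.17372131347656), 27.907310485839844)
[[288, 40], [290, 142], [361, 142], [364, 40]]
[436.4  86.2  16. ] [[434.0, 66.0], [418.0, 96.0], [439.0, 107.0], [455.0, 76.0]]
[460.1  98.8  16. ] [[458.0, 78.0], [441.0, 109.0], [462.0, 120.0], [479.0, 88.0]]
```

View pics/c7.png

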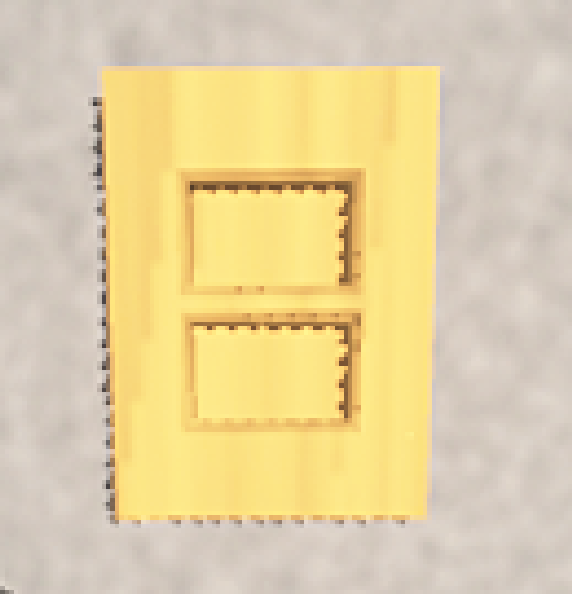

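Emit:
{"op": "jog_arm", "data": {
  "commands": [
    {"translation":[-20,-11,0],"twist":0},
    {"translation":[-21,-11,0],"twist":0},
    {"translation":[-20,-11,0],"twist":0},
    {"translation":[-20,-10,0],"twist":0},
    {"translation":[0,0,-20],"twist":0},
    {"translation":[0,0,-20],"twist":0},
    {"translation":[0,0,-20],"twist":0},
    {"translation":[0,0,0],"twist":0},
    {"translation":[0,0,0],"twist":0}
  ]
}}

```text
time: 10.0
ee_pos: [0.4487, 0.0923, 0.037]
eef_rot: [0.364, 0.606, -0.606, -0.364]
ft_force: [-0.2, 0.7, -0.4]
width: 0.036
```

```bash
python3 - <<'E'
from h import *
st();snap("wrist","8")
E
```

```text
t 10.0 tcp [0.4487 0.0923 0.037 ] jawyaw 117.99 appr [-0.     0.001 -1.   ] F [-0.2  0.7 -0.4] w 0.036 q [ 0.82  0.36 -1.25  2.01  0.4   1.05  1.45]
```

View pics/wrist8.png

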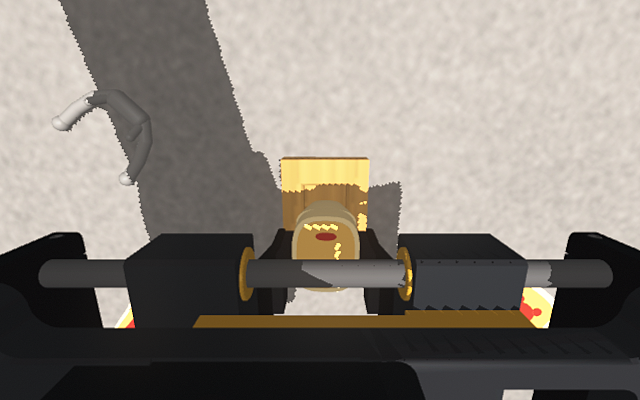

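Emit:
{"op": "jog_arm", "data": {
  "commands": [
    {"translation":[0,-1,-10],"twist":0},
    {"translation":[0,0,-10],"twist":0},
    {"translation":[0,0,-7],"twist":0},
    {"translation":[0,0,-5],"twist":0},
    {"translation":[0,0,-2],"twist":0},
    {"translation":[0,0,0],"twist":0},
    {"translation":[0,0,0],"twist":0}
  ]
}}

```text
time: 10.75
ee_pos: [0.4488, 0.0901, 0.0023]
eef_rot: [0.365, 0.606, -0.606, -0.365]
ft_force: [0.3, 0.2, -0.1]
width: 0.0358
```

```bash
python3 - <<'E'
from h import *
st();snap("wrist","9");c=snap("scene","9")
p=w2px(c,[.449,.091,.03]).astype(int)
cv2.imwrite("pics/s9.png",cv2.resize(c["img"][p[1]-45:p[1]+30,p[0]-50:p[0]+50,::-1],None,fx=7,fy=7,interpolation=cv2.INTER_CUBIC))
E
```

```text
t 10.75 tcp [0.4488 0.0901 0.0023] jawyaw 117.92 appr [ 0.  0. -1.] F [ 0.3  0.2 -0.1] w 0.0358 q [ 0.76  0.42 -1.18  2.04  0.47  0.99  1.39]
```

View pics/s9.png

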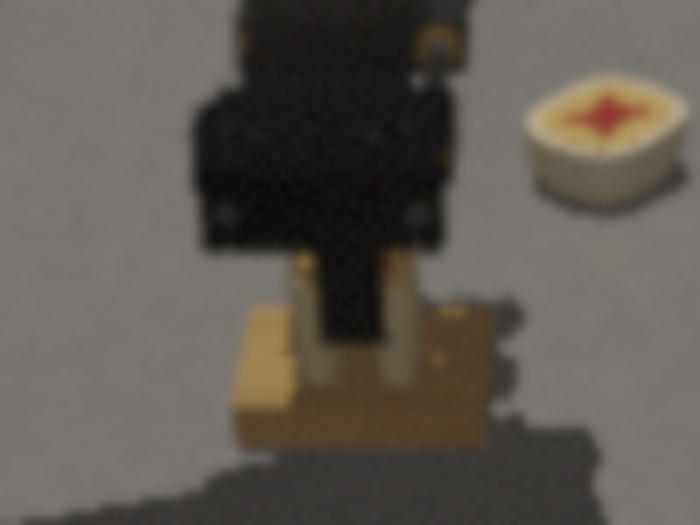

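Emit:
{"op": "jog_arm", "data": {
  "commands": [
    {"translation":[0,0,-1],"twist":0},
    {"translation":[0,0,0],"twist":0}
  ]
}}

```text
time: 11.05
ee_pos: [0.449, 0.09, 0.0019]
eef_rot: [-0.365, -0.606, 0.606, 0.365]
ft_force: [-4.4, -1.5, 10.7]
width: 0.0359
```

Emit:
{"op": "jog_arm", "data": {
  "commands": [
    {"translation":[0,0,0],"twist":0},
    {"translation":[0,0,0],"twist":0},
    {"translation":[0,0,0],"twist":0},
    {"translation":[0,0,0],"twist":0},
    {"translation":[0,0,0],"twist":0},
    {"translation":[0,0,0],"twist":0}
  ],
  "grip": 0.2
}}

```text
time: 11.65
ee_pos: [0.4487, 0.0899, 0.0012]
eef_rot: [0.365, 0.606, -0.606, -0.365]
ft_force: [0.1, -0.3, 0.5]
width: 0.0683
```

```bash
python3 - <<'E'
from h import *
st();c=snap("wrist","10")
cv2.imwrite("pics/c10.png",cv2.resize(c["img"][130:310,240:420,::-1],None,fx=3.3,fy=3.3,interpolation=cv2.INTER_CUBIC))
E
```

```text
t 11.65 tcp [0.4487 0.0899 0.0012] jawyaw 117.91 appr [-0.  0. -1.] F [ 0.1 -0.3  0.5] w 0.0683 q [ 0.76  0.42 -1.18  2.04  0.47  0.99  1.39]
```

View pics/c10.png

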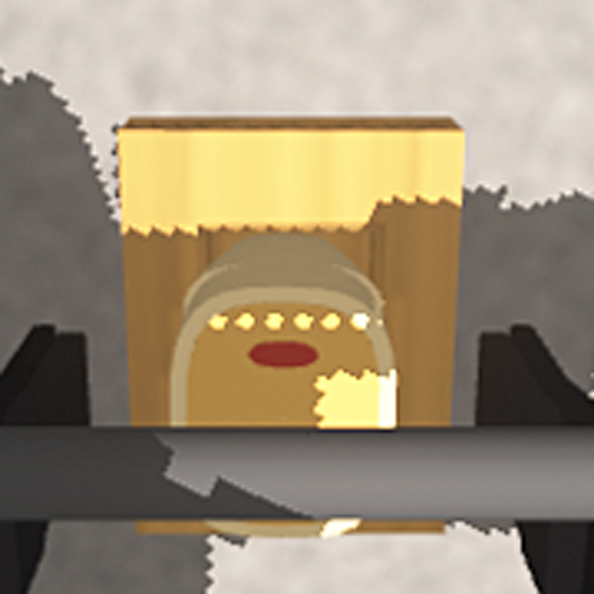

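Emit:
{"op": "jog_arm", "data": {
  "commands": [
    {"translation":[0,0,0],"twist":-0.142},
    {"translation":[0,0,0],"twist":-0.142},
    {"translation":[0,0,0],"twist":-0.142},
    {"translation":[0,0,0],"twist":-0.142},
    {"translation":[0,0,0],"twist":-0.142},
    {"translation":[0,0,0],"twist":-0.142},
    {"translation":[0,0,0],"twist":-0.142},
    {"translation":[0,0,0],"twist":-0.142},
    {"translation":[0,0,0],"twist":-0.142},
    {"translation":[0,0,0],"twist":-0.142},
    {"translation":[0,0,0],"twist":-0.151},
    {"translation":[0,0,0],"twist":0},
    {"translation":[0,0,0],"twist":0}
  ]
}}

```text
out of range
```

Emit:
{"op": "jog_arm", "data": {
  "commands": [
    {"translation":[0,0,0],"twist":-0.13},
    {"translation":[0,0,0],"twist":-0.13},
    {"translation":[0,0,0],"twist":-0.13},
    {"translation":[0,0,0],"twist":-0.13},
    {"translation":[0,0,0],"twist":-0.13},
    {"translation":[0,0,0],"twist":-0.13},
    {"translation":[0,0,0],"twist":-0.13},
    {"translation":[0,0,0],"twist":-0.13},
    {"translation":[0,0,0],"twist":-0.13},
    {"translation":[0,0,0],"twist":-0.13},
    {"translation":[0,0,0],"twist":-0.13},
    {"translation":[0,0,0],"twist":-0.141},
    {"translation":[0,0,0],"twist":0},
    {"translation":[0,0,0],"twist":0}
  ]
}}

```text
time: 13.1
ee_pos: [0.4486, 0.09, 0.0013]
eef_rot: [0.686, 0.172, -0.172, -0.686]
ft_force: [-0.3, 0.7, -0.5]
width: 0.0696
```

Emit:
{"op": "jog_arm", "data": {
  "commands": [
    {"translation":[0,0,0],"twist":0},
    {"translation":[0,0,0],"twist":0},
    {"translation":[0,0,0],"twist":0},
    {"translation":[0,0,0],"twist":0},
    {"translation":[0,0,0],"twist":0},
    {"translation":[0,0,0],"twist":0}
  ],
  "grip": 1,
  "grip_force": 4
}}

```text
time: 13.7
ee_pos: [0.4486, 0.0899, 0.0012]
eef_rot: [-0.686, -0.171, 0.171, 0.686]
ft_force: [0.1, 1.1, -1.0]
width: 0.044
```

```bash
python3 - <<'E'
from h import *
st();c=snap("wrist","11")
cv2.imwrite("pics/c11.png",cv2.resize(c["img"][130:310,240:420,::-1],None,fx=3.3,fy=3.3,interpolation=cv2.INTER_CUBIC))
E
```

```text
t 13.7 tcp [0.4486 0.0899 0.0012] jawyaw 27.91 appr [-0.  0. -1.] F [ 0.1  1.1 -1. ] w 0.044 q [ 0.51  0.29 -0.88  2.05  0.28  0.93 -0.03]
```

View pics/c11.png

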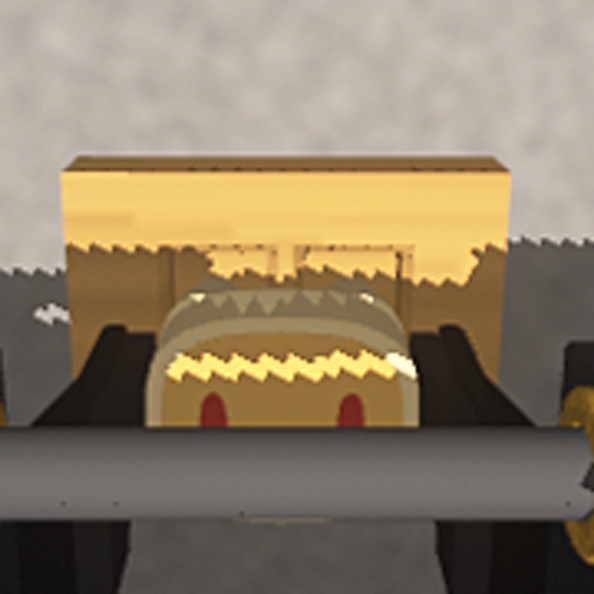

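Root seated: 10.7 N on touching bottom, 36 and 44 mm widths, centred on the TCP. On to the neck.

Emit:
{"op": "jog_arm", "data": {
  "commands": [
    {"translation":[0,0,0],"twist":0},
    {"translation":[0,0,0],"twist":0},
    {"translation":[0,0,0],"twist":0},
    {"translation":[0,0,0],"twist":0},
    {"translation":[0,0,25],"twist":0},
    {"translation":[0,0,35],"twist":0},
    {"translation":[0,0,35],"twist":0},
    {"translation":[-2,-38,0],"twist":0},
    {"translation":[-2,-38,0],"twist":0},
    {"translation":[-2,-38,0],"twist":0.02},
    {"translation":[-2,-38,0],"twist":0.02},
    {"translation":[-2,-38,0],"twist":0.02},
    {"translation":[-2,-38,0],"twist":0.02},
    {"translation":[-2,-38,0],"twist":0.02},
    {"translation":[-2,-38,0],"twist":0.02},
    {"translation":[-2,-37,0],"twist":0.018},
    {"translation":[0,0,0],"twist":0},
    {"translation":[0,0,0],"twist":0}
  ],
  "grip": 0.2
}}

```text
time: 15.55
ee_pos: [0.4305, -0.2513, 0.096]
eef_rot: [-0.673, -0.217, 0.217, 0.673]
ft_force: [0.4, -0.2, 0.7]
width: 0.0694
```

```bash
python3 - <<'E'
from h import *
st();c=snap("wrist","12");snap("top","12")
E
```

```text
t 15.55 tcp [ 0.4305 -0.2513  0.096 ] jawyaw 35.72 appr [-0.     0.001 -1.   ] F [ 0.4 -0.2  0.7] w 0.0694 q [ 1.02  0.18 -0.64  1.88  0.12  1.12  0.97]
```

View pics/wrist12.png

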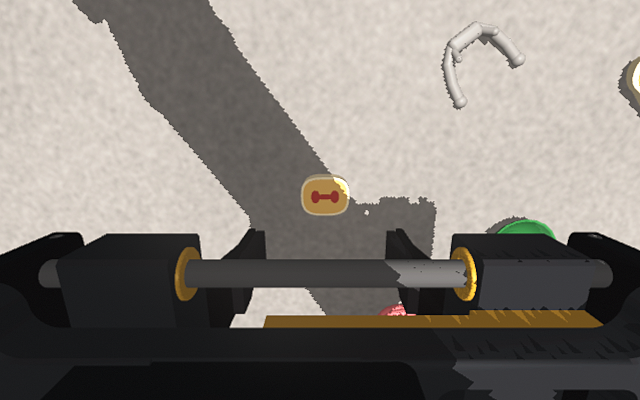

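Neck at (325,196), dumb-bell level in the image.

```bash
python3 - <<'E'
from h import *
c=pickle.load(open("pics/wrist12.pkl","rb"));im=c["img"][:,:,::-1]
h=cv2.cvtColor(im.copy(),cv2.COLOR_BGR2HSV)[165:225,285:365]
m=((h[:,:,0]<6)|(h[:,:,0]>172))&(h[:,:,1]>140)
ys,xs=np.nonzero(m);W=np.array([px2w(c,x+285,y+165,.02)[:2]*1000 for x,y in zip(xs,ys)])
print(len(xs),W.mean(0)); e,v=np.linalg.eigh(np.cov(W.T));print(np.degrees(np.arctan2(v[1,1],v[0,1])))
for z in(.02,):print(px2w(c,325,196.5,z))
E
```

```text
186 [ 429.74415612 -251.52064057]
-143.82788166015106
[ 0.43012157 -0.25124167  0.02      ]
```

Emit:
{"op": "jog_arm", "data": {
  "commands": [
    {"translation":[-1,-1,-35],"twist":0},
    {"translation":[0,0,-35],"twist":0},
    {"translation":[0,0,-25],"twist":0},
    {"translation":[0,0,-14],"twist":0},
    {"translation":[0,0,-10],"twist":0},
    {"translation":[0,0,0],"twist":0},
    {"translation":[0,0,0],"twist":0}
  ]
}}

```text
time: 16.35
ee_pos: [0.4304, -0.2522, -0.0218]
eef_rot: [0.673, 0.218, -0.217, -0.672]
ft_force: [0.9, 0.8, 0.3]
width: 0.0691
```

Emit:
{"op": "jog_arm", "data": {
  "commands": [
    {"translation":[0,0,0],"twist":0},
    {"translation":[0,0,0],"twist":0},
    {"translation":[0,0,0],"twist":0},
    {"translation":[0,0,0],"twist":0},
    {"translation":[0,0,0],"twist":0},
    {"translation":[0,0,0],"twist":0}
  ],
  "grip": 1,
  "grip_force": 6
}}

```text
time: 16.95
ee_pos: [0.4298, -0.2522, -0.0225]
eef_rot: [0.673, 0.217, -0.217, -0.673]
ft_force: [-1.2, 0.5, 3.7]
width: 0.0437
```

```bash
python3 - <<'E'
from h import *
st();c=snap("scene","13")
p=w2px(c,[.430,-.251,.03]).astype(int)
cv2.imwrite("pics/s13.png",cv2.resize(c["img"][p[1]-55:p[1]+30,p[0]-50:p[0]+50,::-1],None,fx=6,fy=6,interpolation=cv2.INTER_CUBIC))
E
```

```text
t 16.95 tcp [ 0.4298 -0.2522 -0.0225] jawyaw 35.8 appr [ 0. -0. -1.] F [-1.2  0.5  3.7] w 0.0437 q [ 0.97  0.35 -0.6   1.97  0.25  0.89  0.86]
```

View pics/s13.png

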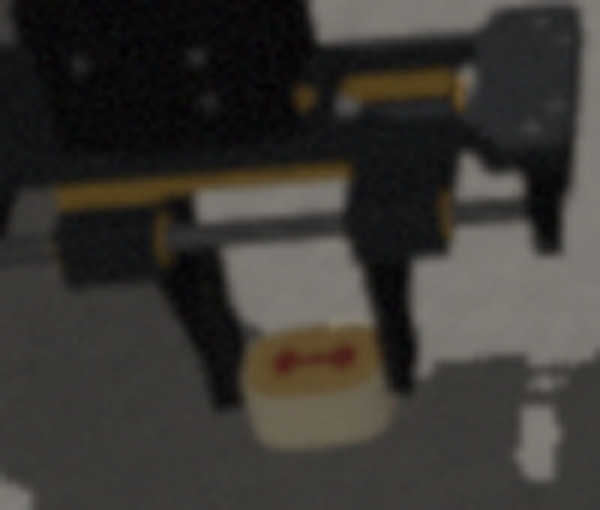

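Emit:
{"op": "jog_arm", "data": {
  "commands": [
    {"translation":[0,0,0],"twist":0},
    {"translation":[0,0,0],"twist":0},
    {"translation":[0,0,0],"twist":0},
    {"translation":[0,0,0],"twist":0},
    {"translation":[0,0,0],"twist":-0.13},
    {"translation":[0,0,0],"twist":-0.13},
    {"translation":[0,0,0],"twist":-0.13},
    {"translation":[0,0,0],"twist":-0.13},
    {"translation":[0,0,0],"twist":-0.13},
    {"translation":[0,0,0],"twist":-0.13},
    {"translation":[0,0,0],"twist":-0.13},
    {"translation":[0,0,0],"twist":-0.13},
    {"translation":[0,0,0],"twist":-0.13},
    {"translation":[0,0,0],"twist":-0.13},
    {"translation":[0,0,0],"twist":-0.13},
    {"translation":[0,0,0],"twist":-0.141},
    {"translation":[0,0,0],"twist":0},
    {"translation":[0,0,0],"twist":0}
  ],
  "grip": 0.2
}}

```text
time: 18.8
ee_pos: [0.4297, -0.252, -0.0228]
eef_rot: [0.63, -0.321, 0.321, -0.63]
ft_force: [-0.6, -0.9, -0.4]
width: 0.0697
```

Emit:
{"op": "jog_arm", "data": {
  "commands": [
    {"translation":[0,0,0],"twist":0},
    {"translation":[0,0,0],"twist":0},
    {"translation":[0,0,0],"twist":0},
    {"translation":[0,0,0],"twist":0},
    {"translation":[0,0,0],"twist":0},
    {"translation":[0,0,0],"twist":0},
    {"translation":[0,0,0],"twist":0},
    {"translation":[0,0,0],"twist":0}
  ],
  "grip": 1,
  "grip_force": 15
}}

```text
time: 19.6
ee_pos: [0.4296, -0.2521, -0.0227]
eef_rot: [0.629, -0.322, 0.322, -0.629]
ft_force: [0.2, 0.6, -0.4]
width: 0.0358
```

```bash
python3 - <<'E'
from h import *
st();c=snap("top","14")
p=w2px(c,[.449,.091,.05]).astype(int)
cv2.imwrite("pics/t14.png",cv2.resize(c["img"][p[1]-30:p[1]+30,p[0]-40:p[0]+40,::-1],None,fx=8,fy=8,interpolation=cv2.INTER_CUBIC))
print([ (np.round((w2px(c,[.4485,.0902,.052])-p+[40,30])*8)) ])
E
```

```text
t 19.6 tcp [ 0.4296 -0.2521 -0.0227] jawyaw -54.2 appr [ 0. -0. -1.] F [ 0.2  0.6 -0.4] w 0.0358 q [ 0.74  0.31 -0.34  1.99  0.13  0.86 -0.61]
[array([326., 247.])]
```

View pics/t14.png

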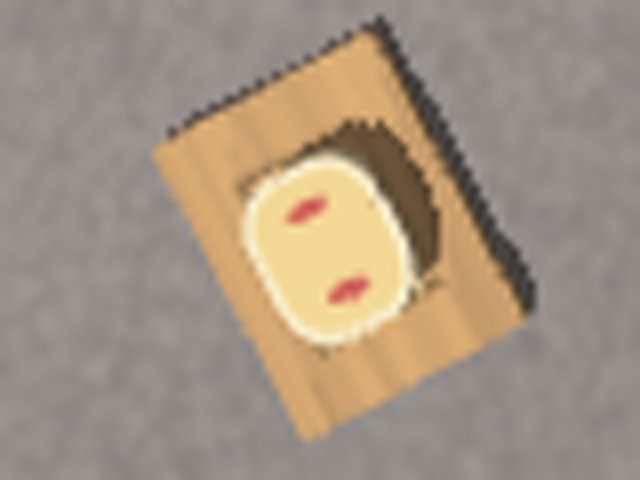

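Top view: root upright in the stand, its centre (327,249) within 2 crop pixels of the expected spot. Bringing the neck over.

Emit:
{"op": "jog_arm", "data": {
  "commands": [
    {"translation":[0,0,15],"twist":0},
    {"translation":[0,0,28],"twist":0},
    {"translation":[0,0,30],"twist":0},
    {"translation":[0,0,30],"twist":0},
    {"translation":[2,38,0],"twist":-0.02},
    {"translation":[2,38,0],"twist":-0.02},
    {"translation":[2,38,0],"twist":-0.02},
    {"translation":[2,38,0],"twist":-0.02},
    {"translation":[2,38,0],"twist":-0.02},
    {"translation":[2,38,0],"twist":-0.02},
    {"translation":[2,38,0],"twist":-0.018},
    {"translation":[2,38,0],"twist":0},
    {"translation":[3,38,0],"twist":0},
    {"translation":[0,0,-20],"twist":0},
    {"translation":[0,0,-20],"twist":0},
    {"translation":[0,0,-5],"twist":0},
    {"translation":[0,0,0],"twist":0},
    {"translation":[0,0,0],"twist":0}
  ]
}}

```text
time: 21.45
ee_pos: [0.4491, 0.0898, 0.036]
eef_rot: [-0.606, 0.365, -0.365, 0.606]
ft_force: [-0.4, -0.8, -0.9]
width: 0.0362
```

```bash
python3 - <<'E'
from h import *
st();snap("wrist","15");c=snap("scene","15")
p=w2px(c,[.449,.091,.05]).astype(int)
cv2.imwrite("pics/s15.png",cv2.resize(c["img"][p[1]-45:p[1]+35,p[0]-50:p[0]+50,::-1],None,fx=6,fy=6,interpolation=cv2.INTER_CUBIC))
E
```

```text
t 21.45 tcp [0.4491 0.0898 0.036 ] jawyaw -62.13 appr [ 0.001  0.    -1.   ] F [-0.4 -0.8 -0.9] w 0.0362 q [ 0.33  0.18 -0.67  2.03  0.13  0.98 -1.49]
```

View pics/s15.png

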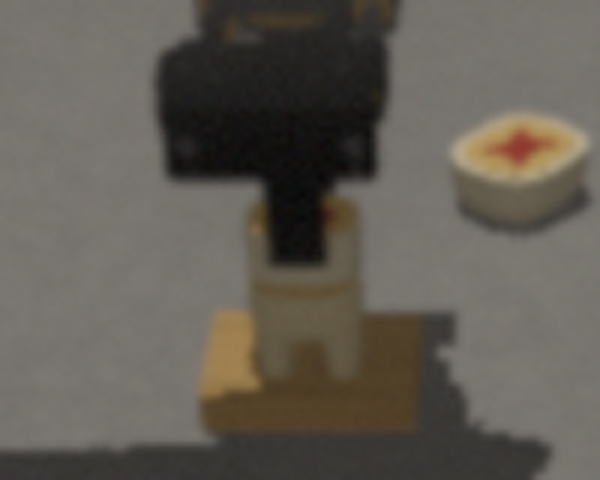

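View pics/wrist15.png

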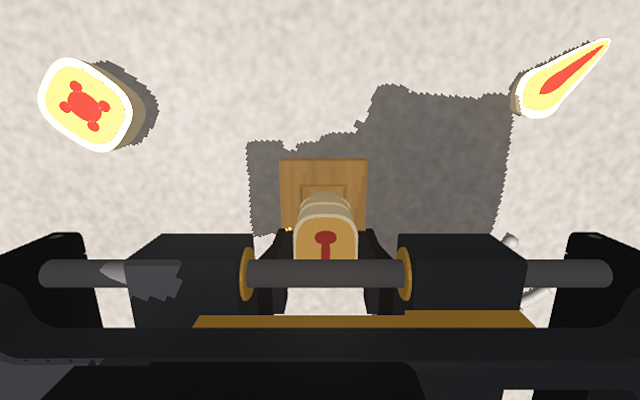

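The neck is about 6 mm above the root and in line with it.

Emit:
{"op": "jog_arm", "data": {
  "commands": [
    {"translation":[0,0,-3],"twist":0},
    {"translation":[0,0,-2],"twist":0},
    {"translation":[0,0,-1],"twist":0},
    {"translation":[0,0,-1],"twist":0},
    {"translation":[0,0,0],"twist":0}
  ]
}}

```text
time: 22.05
ee_pos: [0.4492, 0.09, 0.0292]
eef_rot: [-0.606, 0.364, -0.365, 0.606]
ft_force: [-3.4, -0.9, 12.5]
width: 0.0358
```

Emit:
{"op": "jog_arm", "data": {
  "commands": [
    {"translation":[0,0,0],"twist":0},
    {"translation":[0,0,0],"twist":0},
    {"translation":[0,0,0],"twist":0},
    {"translation":[0,0,0],"twist":0},
    {"translation":[0,0,0],"twist":0},
    {"translation":[0,0,20],"twist":0},
    {"translation":[0,0,30],"twist":0},
    {"translation":[0,0,30],"twist":0},
    {"translation":[0,0,15],"twist":0},
    {"translation":[0,0,0],"twist":0},
    {"translation":[0,0,0],"twist":0}
  ],
  "grip": 0.2
}}

```text
time: 23.15
ee_pos: [0.4485, 0.0897, 0.1228]
eef_rot: [0.606, -0.365, 0.365, -0.606]
ft_force: [0.1, -0.5, -0.5]
width: 0.0699
```

```bash
python3 - <<'E'
from h import *
st();c=snap("wrist","16")
print(w2px(c,[.4485,.0902,.072]))
cv2.imwrite("pics/c16.png",cv2.resize(c["img"][110:250,240:420,::-1],None,fx=4,fy=4,interpolation=cv2.INTER_CUBIC))
E
```

```text
t 23.15 tcp [0.4485 0.0897 0.1228] jawyaw -62.12 appr [-0. -0. -1.] F [ 0.1 -0.5 -0.5] w 0.0699 q [ 0.37  0.05 -0.68  1.94  0.04  1.16 -1.41]
[324.6776157  203.66451075]
```

View pics/c16.png

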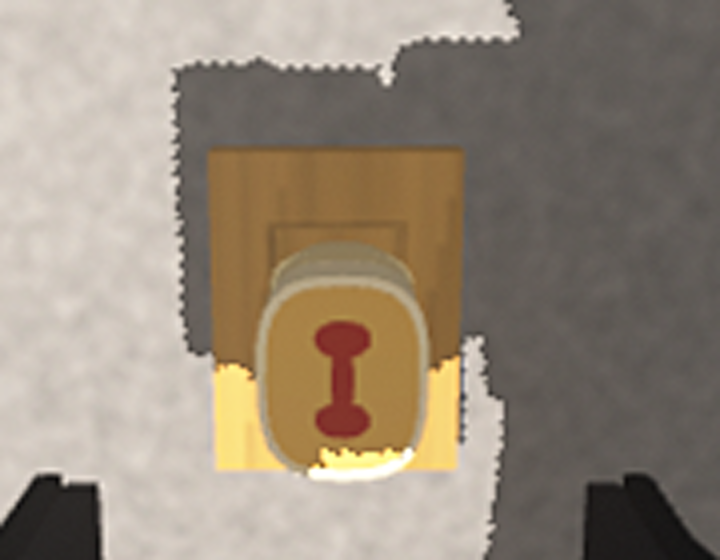

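Neck sits centred on the root: (325.8,204.5) against the expected (324.7,203.7). Next, the crown slice.

Emit:
{"op": "jog_arm", "data": {
  "commands": [
    {"translation":[0,25,0],"twist":0.126},
    {"translation":[-1,26,-4],"twist":0.126},
    {"translation":[-1,26,-4],"twist":0.126},
    {"translation":[0,25,-4],"twist":0.126},
    {"translation":[-1,26,-5],"twist":0.126},
    {"translation":[-1,25,-5],"twist":0.126},
    {"translation":[0,25,-5],"twist":0.127},
    {"translation":[0,0,0],"twist":0},
    {"translation":[0,0,0],"twist":0}
  ],
  "grip": 0
}}

```text
time: 24.1
ee_pos: [0.4438, 0.2678, 0.095]
eef_rot: [0.704, -0.072, 0.07, -0.703]
ft_force: [0.2, -0.4, 0.8]
width: 0.0873
```

```bash
cat > meas.py <<'E'
from h import *
import sys
def meas(c,p0,z,S=45):
    im=c["img"][:,:,::-1];u,v=[int(x) for x in w2px(c,p0)];print("exp px",u,v)
    h=cv2.cvtColor(im.copy(),cv2.COLOR_BGR2HSV);v0=max(v-S,0);sub=h[v0:v+S,u-S:u+S]
    m=((sub[:,:,0]<6)|(sub[:,:,0]>172))&(sub[:,:,1]>140)
    ys,xs=np.nonzero(m);W=np.array([px2w(c,x+u-S,y+v0,z)[:2]*1000 for x,y in zip(xs,ys)])
    rc=cv2.minAreaRect(W.astype(np.float32))
    e,V=np.linalg.eigh(np.cov(W.T));print(len(xs),"mean",W.mean(0).round(1),"rect",np.round(rc[0],1),np.round(rc[1],1),round(rc[2],1),"pca",np.degrees(np.arctan2(V[1,1],V[0,1])),e**.5)
E
python3 - <<'E'
from meas import *
st();c=snap("wrist","17");meas(c,[.4448,.2682,.024],.024)
E
```

```text
t 24.1 tcp [0.4438 0.2678 0.095 ] jawyaw -11.54 appr [-0.002 -0.    -1.   ] F [ 0.2 -0.4  0.8] w 0.0873 q [ 0.13  0.28 -0.86  1.82  0.23  1.15 -1.01]
exp px 326 197
497 mean [444.4 266.7] rect [444.1 266.5] [26.8 21.9] 79.1 pca 80.5628824179715 [5.79656598 7.50076697]
```

View pics/wrist17.png

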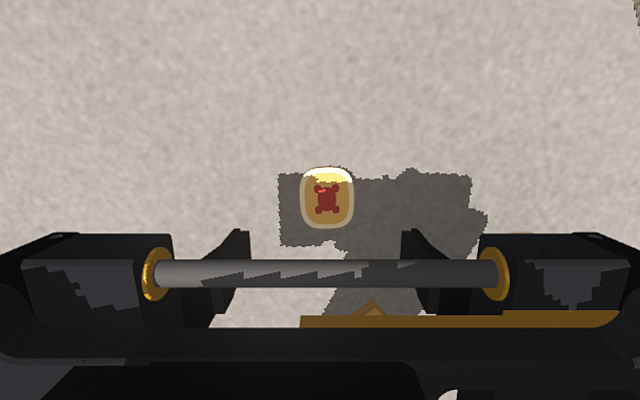

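Crown slice right under the tool at (327,197), aligned within about a degree.

Emit:
{"op": "jog_arm", "data": {
  "commands": [
    {"translation":[0,0,-35],"twist":0},
    {"translation":[0,0,-35],"twist":0},
    {"translation":[0,0,-25],"twist":0},
    {"translation":[0,0,-13],"twist":0},
    {"translation":[0,0,-9],"twist":0},
    {"translation":[0,0,0],"twist":0},
    {"translation":[0,0,0],"twist":0}
  ]
}}

```text
time: 24.85
ee_pos: [0.4454, 0.2681, -0.0198]
eef_rot: [-0.703, 0.071, -0.072, 0.704]
ft_force: [0.6, 0.6, 0.6]
width: 0.0869
```

Emit:
{"op": "jog_arm", "data": {
  "commands": [
    {"translation":[0,0,0],"twist":0},
    {"translation":[0,0,0],"twist":0},
    {"translation":[0,0,0],"twist":0},
    {"translation":[0,0,0],"twist":0},
    {"translation":[0,0,0],"twist":0},
    {"translation":[0,0,0],"twist":0},
    {"translation":[0,0,0],"twist":0}
  ],
  "grip": 1,
  "grip_force": 6
}}

```text
time: 25.55
ee_pos: [0.4447, 0.2679, -0.0207]
eef_rot: [-0.704, 0.071, -0.071, 0.704]
ft_force: [0.4, -0.5, 1.4]
width: 0.0505
```

Emit:
{"op": "jog_arm", "data": {
  "commands": [
    {"translation":[0,0,0],"twist":0},
    {"translation":[0,0,0],"twist":0},
    {"translation":[0,0,0],"twist":0},
    {"translation":[0,0,0],"twist":0},
    {"translation":[0,0,0],"twist":0},
    {"translation":[0,0,0],"twist":0},
    {"translation":[0,0,0],"twist":0.13},
    {"translation":[0,0,0],"twist":0.13},
    {"translation":[0,0,0],"twist":0.13},
    {"translation":[0,0,0],"twist":0.13},
    {"translation":[0,0,0],"twist":0.13},
    {"translation":[0,0,0],"twist":0.13},
    {"translation":[0,0,0],"twist":0.13},
    {"translation":[0,0,0],"twist":0.13},
    {"translation":[0,0,0],"twist":0.13},
    {"translation":[0,0,0],"twist":0.13},
    {"translation":[0,0,0],"twist":0.13},
    {"translation":[0,0,0],"twist":0.141},
    {"translation":[0,0,0],"twist":0},
    {"translation":[0,0,0],"twist":0}
  ],
  "grip": 0
}}

```text
time: 27.55
ee_pos: [0.4446, 0.2679, -0.0208]
eef_rot: [-0.548, -0.446, 0.446, 0.549]
ft_force: [0.7, 0.0, -0.3]
width: 0.0869
```

Emit:
{"op": "jog_arm", "data": {
  "commands": [
    {"translation":[0,0,0],"twist":0},
    {"translation":[0,0,0],"twist":0},
    {"translation":[0,0,0],"twist":0},
    {"translation":[0,0,0],"twist":0},
    {"translation":[0,0,0],"twist":0},
    {"translation":[0,0,0],"twist":0},
    {"translation":[0,0,0],"twist":0}
  ],
  "grip": 1,
  "grip_force": 15
}}

```text
time: 28.25
ee_pos: [0.4446, 0.2679, -0.0207]
eef_rot: [-0.548, -0.447, 0.447, 0.548]
ft_force: [-0.1, 0.2, -0.3]
width: 0.0581
```

```bash
python3 - <<'E'
from h import *
st();snap("wrist","18");c=snap("scene","18")
p=w2px(c,[.445,.268,.03]).astype(int)
cv2.imwrite("pics/s18.png",cv2.resize(c["img"][p[1]-45:p[1]+35,p[0]-50:p[0]+50,::-1],None,fx=6,fy=6,interpolation=cv2.INTER_CUBIC))
E
```

```text
t 28.25 tcp [ 0.4446  0.2679 -0.0207] jawyaw 78.49 appr [-0.  0. -1.] F [-0.1  0.2 -0.3] w 0.0581 q [ 0.27  0.59 -1.09  1.9   0.62  1.03  0.28]
```

View pics/s18.png

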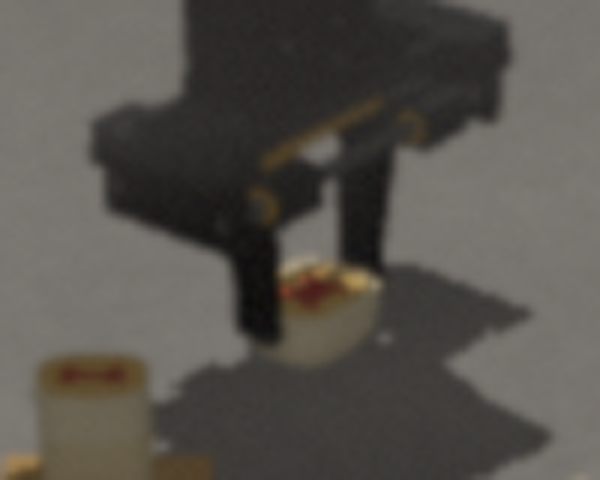

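View pics/wrist18.png

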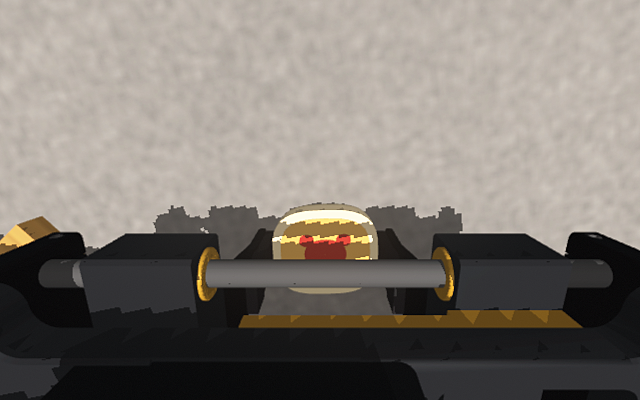

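Widths 50.5 then 58.1 mm: the slice is centred and held. Lift and carry it over.

Emit:
{"op": "jog_arm", "data": {
  "commands": [
    {"translation":[0,0,15],"twist":0},
    {"translation":[0,0,30],"twist":0},
    {"translation":[0,0,33],"twist":0},
    {"translation":[0,0,33],"twist":0},
    {"translation":[0,-25,0],"twist":-0.126},
    {"translation":[1,-26,0],"twist":-0.126},
    {"translation":[0,-25,0],"twist":-0.126},
    {"translation":[1,-26,0],"twist":-0.126},
    {"translation":[1,-25,0],"twist":-0.126},
    {"translation":[0,-26,0],"twist":-0.126},
    {"translation":[1,-25,0],"twist":-0.127},
    {"translation":[0,0,-20],"twist":0},
    {"translation":[0,0,-13],"twist":0},
    {"translation":[0,0,0],"twist":0},
    {"translation":[0,0,0],"twist":0}
  ]
}}

```text
time: 29.85
ee_pos: [0.4485, 0.0911, 0.0577]
eef_rot: [-0.686, -0.171, 0.171, 0.686]
ft_force: [0.0, 0.4, -0.9]
width: 0.0582
```

```bash
python3 - <<'E'
from h import *
st();snap("wrist","19");c=snap("scene","19")
p=w2px(c,[.449,.091,.05]).astype(int)
cv2.imwrite("pics/s19.png",cv2.resize(c["img"][p[1]-45:p[1]+35,p[0]-50:p[0]+50,::-1],None,fx=6,fy=6,interpolation=cv2.INTER_CUBIC))
E
```

```text
t 29.85 tcp [0.4485 0.0911 0.0577] jawyaw 28.03 appr [-0.     0.001 -1.   ] F [ 0.   0.4 -0.9] w 0.0582 q [ 0.74  0.25 -1.12  2.    0.25  1.05 -0.01]
```

View pics/s19.png

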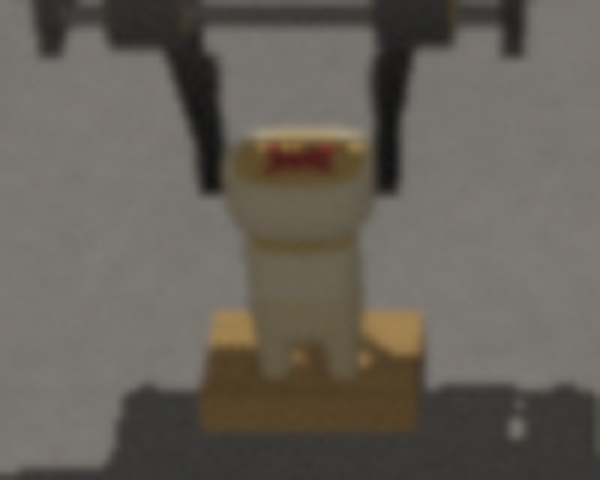

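Emit:
{"op": "jog_arm", "data": {
  "commands": [
    {"translation":[0,0,-3],"twist":0},
    {"translation":[0,0,-2],"twist":0},
    {"translation":[0,0,-1],"twist":0},
    {"translation":[0,0,-1],"twist":0},
    {"translation":[0,0,0],"twist":0},
    {"translation":[0,0,0],"twist":0}
  ]
}}

```text
time: 30.55
ee_pos: [0.4491, 0.09, 0.051]
eef_rot: [0.686, 0.171, -0.17, -0.686]
ft_force: [-2.8, -0.4, 10.5]
width: 0.058
```

Emit:
{"op": "jog_arm", "data": {
  "commands": [
    {"translation":[0,0,0],"twist":0},
    {"translation":[0,0,0],"twist":0},
    {"translation":[0,0,0],"twist":0},
    {"translation":[0,0,0],"twist":0},
    {"translation":[0,0,0],"twist":0},
    {"translation":[0,0,20],"twist":0},
    {"translation":[0,0,30],"twist":0},
    {"translation":[0,0,35],"twist":0},
    {"translation":[0,0,0],"twist":0},
    {"translation":[0,0,0],"twist":0}
  ],
  "grip": 0
}}

```text
time: 31.55
ee_pos: [0.4491, 0.0896, 0.1355]
eef_rot: [0.687, 0.171, -0.17, -0.686]
ft_force: [-0.8, 0.1, -1.0]
width: 0.087
```

```bash
python3 - <<'E'
from meas import *
st();c=snap("wrist","20")
print(w2px(c,[.4485,.0902,.096])); meas(c,[.4485,.0902,.096],.096)
cv2.imwrite("pics/c20.png",cv2.resize(c["img"][110:250,240:420,::-1],None,fx=4,fy=4,interpolation=cv2.INTER_CUBIC))
E
```

```text
t 31.55 tcp [0.4491 0.0896 0.1355] jawyaw 27.87 appr [ 0.001 -0.001 -1.   ] F [-0.8  0.1 -1. ] w 0.087 q [ 0.85  0.1  -1.17  1.91  0.1   1.19  0.12]
[325.05107329 206.92568238]
exp px 325 206
615 mean [448.7  89.3] rect [448.8  89.2] [27.  21.6] 30.2 pca -149.96806734942967 [5.82909846 7.46990924]
```

View pics/c20.png

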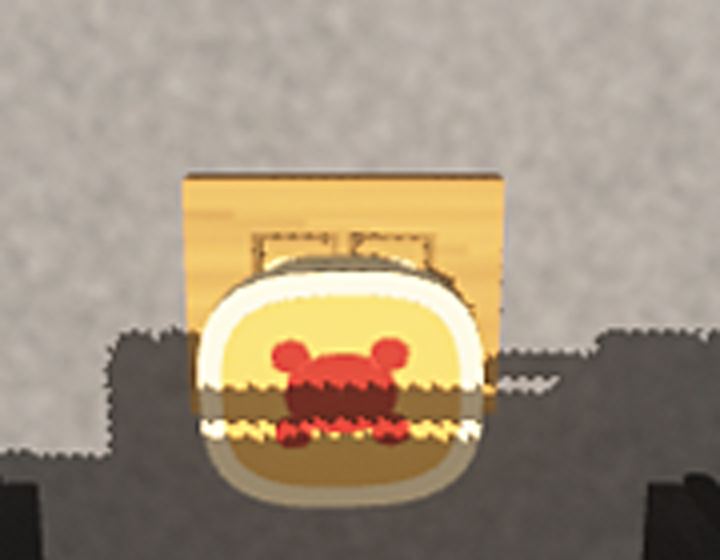

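Crown is centred: (448.7,89.3) against (448.5,90.2). Next, the cusp cap.

Emit:
{"op": "jog_arm", "data": {
  "commands": [
    {"translation":[30,12,0],"twist":-0.109},
    {"translation":[30,12,0],"twist":-0.109},
    {"translation":[30,12,-5],"twist":-0.109},
    {"translation":[30,12,-10],"twist":-0.109},
    {"translation":[29,11,-12],"twist":-0.109},
    {"translation":[29,11,-12],"twist":-0.109},
    {"translation":[0,0,0],"twist":0},
    {"translation":[0,0,0],"twist":0}
  ]
}}

```text
time: 32.4
ee_pos: [0.6254, 0.1606, 0.094]
eef_rot: [0.705, -0.059, 0.057, -0.705]
ft_force: [-0.7, -0.0, 1.1]
width: 0.0869
```

```bash
python3 - <<'E'
from h import *
st();c=snap("wrist","21");print(w2px(c,[.6265,.1603,.014]))
cv2.imwrite("pics/c21.png",cv2.resize(c["img"][110:250,240:420,::-1],None,fx=4,fy=4,interpolation=cv2.INTER_CUBIC))
c=snap("top","21");im=c["img"][:,:,::-1]
h=cv2.cvtColor(im.copy(),cv2.COLOR_BGR2HSV)
u,v=w2px(c,[.4485,.0902,.096]).astype(int)
print(u,v);cv2.imwrite("pics/t21.png",cv2.resize(im[v-35:v+35,u-40:u+40],None,fx=8,fy=8,interpolation=cv2.INTER_CUBIC))
E
```

```text
t 32.4 tcp [0.6254 0.1606 0.094 ] jawyaw -9.43 appr [-0.004  0.    -1.   ] F [-0.7 -0.   1.1] w 0.0869 q [ 0.3   0.6  -0.88  1.48  0.47  1.29 -0.79]
[326.74240083 195.58984552]
274 290
```

View pics/c21.png

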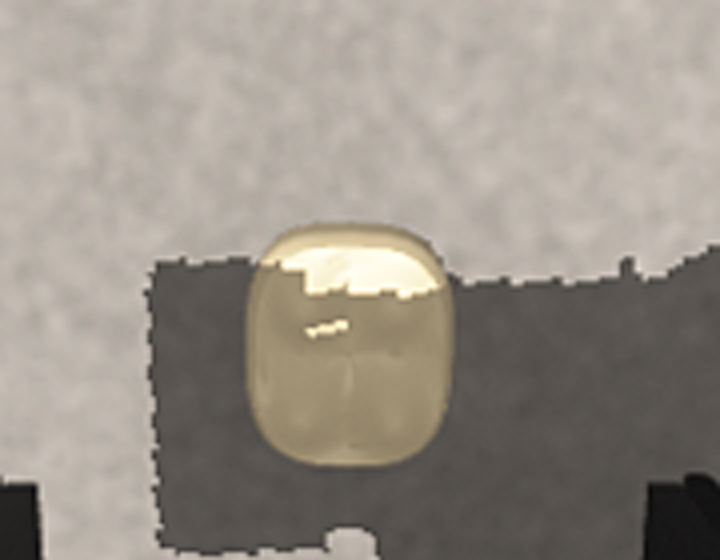

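View pics/t21.png

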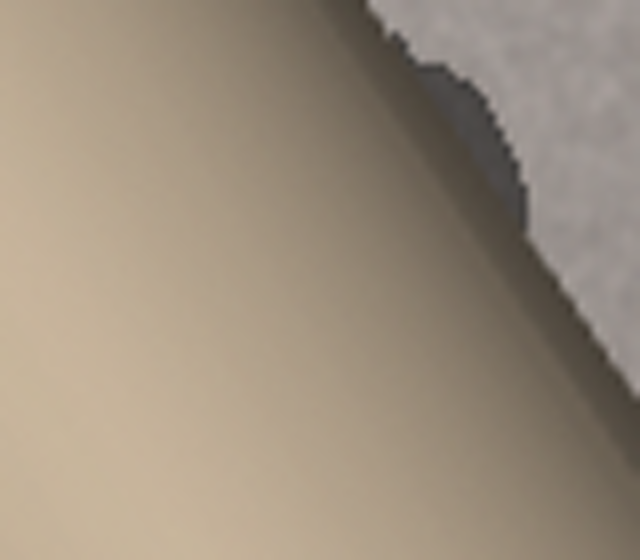

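Cap under the tool at (327,196), within a pixel of where it should be; the top camera is blocked by the arm.

Emit:
{"op": "jog_arm", "data": {
  "commands": [
    {"translation":[0,0,-35],"twist":0},
    {"translation":[0,0,-35],"twist":0},
    {"translation":[0,0,-25],"twist":0},
    {"translation":[0,0,-15],"twist":0},
    {"translation":[0,0,-7],"twist":0},
    {"translation":[0,0,-4],"twist":0},
    {"translation":[0,0,0],"twist":0},
    {"translation":[0,0,0],"twist":0}
  ]
}}

```text
time: 33.3
ee_pos: [0.6273, 0.1602, -0.0235]
eef_rot: [-0.704, 0.058, -0.06, 0.705]
ft_force: [0.6, 0.3, 1.1]
width: 0.0873
```

Emit:
{"op": "jog_arm", "data": {
  "commands": [
    {"translation":[0,0,0],"twist":0},
    {"translation":[0,0,0],"twist":0},
    {"translation":[0,0,0],"twist":0},
    {"translation":[0,0,0],"twist":0},
    {"translation":[0,0,0],"twist":0},
    {"translation":[0,0,0],"twist":0},
    {"translation":[0,0,0],"twist":0}
  ],
  "grip": 1,
  "grip_force": 6
}}

```text
time: 34.0
ee_pos: [0.6267, 0.16, -0.0247]
eef_rot: [-0.705, 0.059, -0.059, 0.705]
ft_force: [-0.6, 0.4, 1.5]
width: 0.0499
```

```bash
python3 - <<'E'
from h import *
st();snap("wrist","22");c=snap("scene","22")
p=w2px(c,[.6265,.160,.03]).astype(int)
cv2.imwrite("pics/s22.png",cv2.resize(c["img"][p[1]-45:p[1]+35,p[0]-50:p[0]+50,::-1],None,fx=6,fy=6,interpolation=cv2.INTER_CUBIC))
E
```

```text
t 34.0 tcp [ 0.6267  0.16   -0.0247] jawyaw -9.57 appr [ 0.  0. -1.] F [-0.6  0.4  1.5] w 0.0499 q [ 0.26  0.72 -0.81  1.57  0.57  1.1  -0.85]
```

View pics/s22.png

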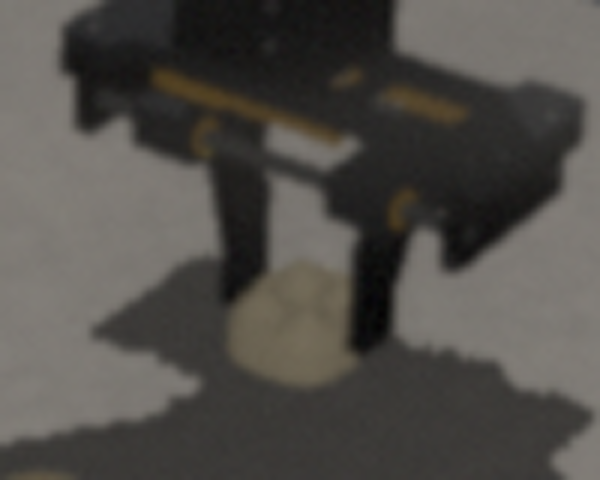

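Emit:
{"op": "jog_arm", "data": {
  "commands": [
    {"translation":[0,0,0],"twist":0},
    {"translation":[0,0,0],"twist":0},
    {"translation":[0,0,0],"twist":0},
    {"translation":[0,0,0],"twist":0},
    {"translation":[0,0,0],"twist":0},
    {"translation":[0,0,0],"twist":0},
    {"translation":[0,0,0],"twist":0.13},
    {"translation":[0,0,0],"twist":0.13},
    {"translation":[0,0,0],"twist":0.13},
    {"translation":[0,0,0],"twist":0.13},
    {"translation":[0,0,0],"twist":0.13},
    {"translation":[0,0,0],"twist":0.13},
    {"translation":[0,0,0],"twist":0.13},
    {"translation":[0,0,0],"twist":0.13},
    {"translation":[0,0,0],"twist":0.13},
    {"translation":[0,0,0],"twist":0.13},
    {"translation":[0,0,0],"twist":0.13},
    {"translation":[0,0,0],"twist":0.141},
    {"translation":[0,0,0],"twist":0},
    {"translation":[0,0,0],"twist":0}
  ],
  "grip": 0
}}

```text
time: 36.1
ee_pos: [0.6266, 0.1599, -0.0248]
eef_rot: [-0.541, -0.455, 0.455, 0.541]
ft_force: [-0.4, -0.4, 0.8]
width: 0.0873
```

Emit:
{"op": "jog_arm", "data": {
  "commands": [
    {"translation":[0,0,0],"twist":0},
    {"translation":[0,0,0],"twist":0},
    {"translation":[0,0,0],"twist":0},
    {"translation":[0,0,0],"twist":0},
    {"translation":[0,0,0],"twist":0},
    {"translation":[0,0,0],"twist":0},
    {"translation":[0,0,0],"twist":0}
  ],
  "grip": 1,
  "grip_force": 20
}}

```text
time: 36.8
ee_pos: [0.6267, 0.1599, -0.0247]
eef_rot: [-0.54, -0.457, 0.457, 0.54]
ft_force: [1.4, -0.4, 1.1]
width: 0.0573
```

```bash
python3 - <<'E'
from h import *
st();c=snap("wrist","23")
cv2.imwrite("pics/c23.png",cv2.resize(c["img"][130:310,220:440,::-1],None,fx=3.3,fy=3.3,interpolation=cv2.INTER_CUBIC))
E
```

```text
t 36.8 tcp [ 0.6267  0.1599 -0.0247] jawyaw 80.43 appr [ 0.  0. -1.] F [ 1.4 -0.4  1.1] w 0.0573 q [ 0.42  0.86 -1.08  1.56  0.8   1.21  0.59]
```

View pics/c23.png

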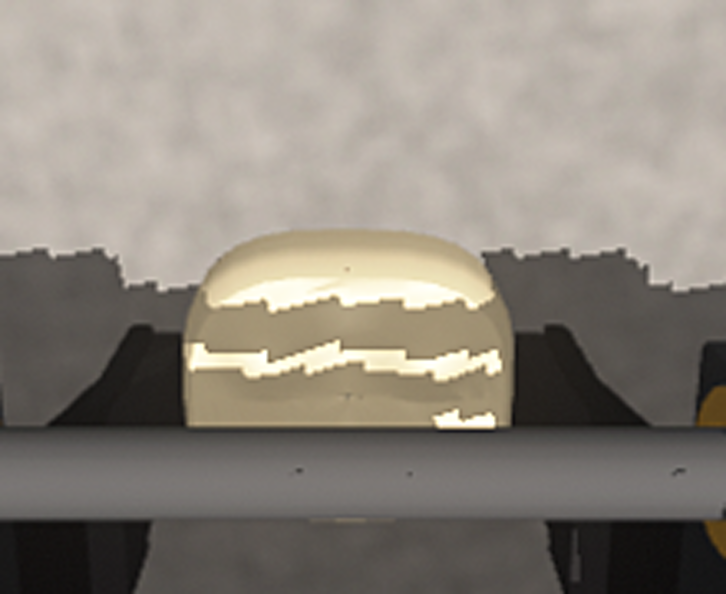

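Emit:
{"op": "jog_arm", "data": {
  "commands": [
    {"translation":[0,0,15],"twist":0},
    {"translation":[0,0,30],"twist":0},
    {"translation":[0,0,33],"twist":0},
    {"translation":[0,0,33],"twist":0},
    {"translation":[0,0,21],"twist":0},
    {"translation":[-25,-10,0],"twist":-0.131},
    {"translation":[-26,-10,0],"twist":-0.131},
    {"translation":[-25,-10,0],"twist":-0.131},
    {"translation":[-26,-10,0],"twist":-0.131},
    {"translation":[-25,-10,0],"twist":-0.131},
    {"translation":[-26,-10,0],"twist":-0.131},
    {"translation":[-25,-10,0],"twist":-0.13},
    {"translation":[0,0,-15],"twist":0},
    {"translation":[0,0,-15],"twist":0},
    {"translation":[0,0,0],"twist":0},
    {"translation":[0,0,0],"twist":0},
    {"translation":[0,0,0],"twist":0}
  ]
}}

```text
time: 38.55
ee_pos: [0.4491, 0.0906, 0.0782]
eef_rot: [-0.686, -0.171, 0.171, 0.686]
ft_force: [0.1, 0.3, -1.6]
width: 0.0574
```

```bash
python3 - <<'E'
from h import *
st();snap("wrist","24");c=snap("scene","24")
p=w2px(c,[.449,.091,.06]).astype(int)
cv2.imwrite("pics/s24.png",cv2.resize(c["img"][p[1]-45:p[1]+40,p[0]-50:p[0]+50,::-1],None,fx=6,fy=6,interpolation=cv2.INTER_CUBIC))
E
```

```text
t 38.55 tcp [0.4491 0.0906 0.0782] jawyaw 28.02 appr [ 0.001  0.    -1.   ] F [ 0.1  0.3 -1.6] w 0.0574 q [ 0.89  0.28 -1.3   1.97  0.3   1.11 -0.04]
```

View pics/s24.png

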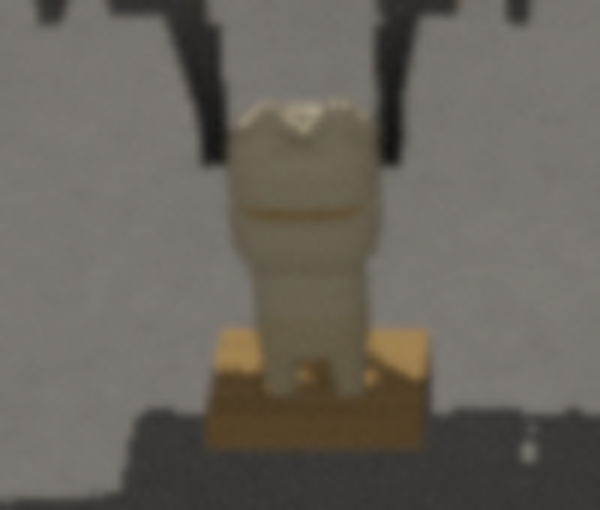

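Emit:
{"op": "jog_arm", "data": {
  "commands": [
    {"translation":[0,0,-3],"twist":0},
    {"translation":[0,0,-2],"twist":0},
    {"translation":[0,0,-1],"twist":0},
    {"translation":[0,0,-0.7],"twist":0},
    {"translation":[0,0,0],"twist":0},
    {"translation":[0,0,0],"twist":0}
  ]
}}

```text
time: 39.25
ee_pos: [0.4488, 0.0899, 0.0711]
eef_rot: [0.686, 0.171, -0.171, -0.686]
ft_force: [-3.9, -1.8, 9.0]
width: 0.0578
```

Emit:
{"op": "jog_arm", "data": {
  "commands": [
    {"translation":[0,0,0],"twist":0},
    {"translation":[0,0,0],"twist":0},
    {"translation":[0,0,0],"twist":0},
    {"translation":[0,0,0],"twist":0},
    {"translation":[0,0,0],"twist":0},
    {"translation":[0,0,0],"twist":0},
    {"translation":[0,0,20],"twist":0},
    {"translation":[0,0,30],"twist":0},
    {"translation":[0,0,30],"twist":0},
    {"translation":[0,0,0],"twist":0},
    {"translation":[0,0,0],"twist":0}
  ],
  "grip": 0
}}

```text
time: 40.35
ee_pos: [0.449, 0.0894, 0.1506]
eef_rot: [0.687, 0.171, -0.17, -0.686]
ft_force: [0.8, 0.7, 0.6]
width: 0.0869
```

```bash
python3 - <<'E'
from meas import *
st();c=snap("wrist","25")
print(w2px(c,[.4485,.0902,.110]))
cv2.imwrite("pics/c25.png",cv2.resize(c["img"][110:250,240:420,::-1],None,fx=4,fy=4,interpolation=cv2.INTER_CUBIC))
E
```

```text
t 40.35 tcp [0.449  0.0894 0.1506] jawyaw 27.9 appr [ 0.001 -0.001 -1.   ] F [0.8 0.7 0.6] w 0.0869 q [ 1.04  0.14 -1.39  1.88  0.15  1.24  0.09]
[325.25983602 206.44801165]
```

View pics/c25.png

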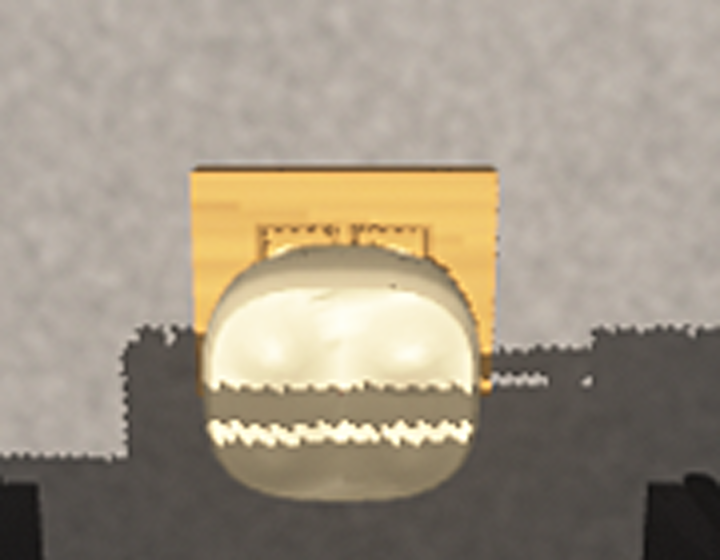

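Cap in place and centred. I'll back away to -y (which also eases joint 3, now at -1.39) for a final look from the outer cameras.

Emit:
{"op": "jog_arm", "data": {
  "commands": [
    {"translation":[2,-30,0],"twist":-0.05},
    {"translation":[2,-35,0],"twist":-0.05},
    {"translation":[2,-35,0],"twist":-0.05},
    {"translation":[2,-35,0],"twist":-0.05},
    {"translation":[2,-35,0],"twist":-0.05},
    {"translation":[2,-35,0],"twist":-0.05},
    {"translation":[2,-35,0],"twist":-0.05},
    {"translation":[0,0,0],"twist":0},
    {"translation":[0,0,0],"twist":0}
  ]
}}

```text
time: 41.3
ee_pos: [0.462, -0.1498, 0.1493]
eef_rot: [-0.705, -0.048, 0.049, 0.706]
ft_force: [-1.1, 0.0, 0.1]
width: 0.087
```

```bash
python3 - <<'E'
from h import *
st();c=snap("scene","26")
p=w2px(c,[.449,.091,.06]).astype(int)
a=cv2.resize(c["img"][p[1]-40:p[1]+30,p[0]-35:p[0]+35,::-1],None,fx=5.5,fy=5.5,interpolation=cv2.INTER_CUBIC)
c=snap("top","26");p=w2px(c,[.449,.091,.1]).astype(int)
b=cv2.resize(c["img"][p[1]-35:p[1]+35,p[0]-35:p[0]+35,::-1],None,fx=5.5,fy=5.5,interpolation=cv2.INTER_CUBIC)
print((w2px(c,[.4485,.0902,.110])-p+35)*5.5+[385,0])
ang=np.radians(27.9)
e=np.array([np.cos(ang),np.sin(ang),0])
for d in(-.029,.029):print((w2px(c,np.array([.4485,.0902,.11])+d*e)-p+35)*5.5+[385,0])
cv2.imwrite("pics/f26.png",np.hstack([a,b]))
E
```

```text
t 41.3 tcp [ 0.462  -0.1498  0.1493] jawyaw 7.88 appr [-0.002  0.002 -1.   ] F [-1.1  0.   0.1] w 0.087 q [ 1.32  0.21 -1.19  1.82  0.2   1.25  0.21]
[578.34988179 199.09144563]
[619.22998178 275.92574725]
[537.64414256 122.58485571]
```

View pics/f26.png

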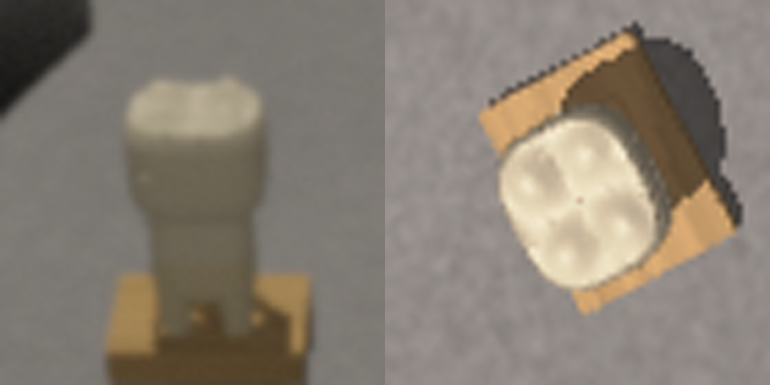

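View pics/top26.png

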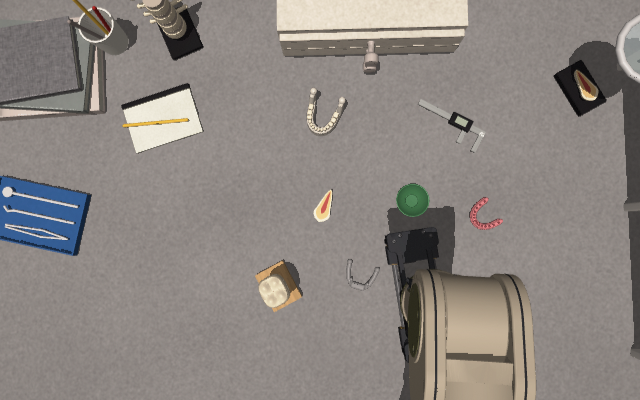

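The stack stands upright, flush and in line with the stand. In the top crop the cap centre is at about (580,200), where (578,199) was expected. The bystanders haven't moved, so I'm handing in.

```bash
python3 -c "
from bench import *
print(close_job())"
```

```text
the job is handed in; nothing more can be done
None
```

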